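# Strip the transit plugs from a valve manifold and snap its terminal covers shut

### The job

Get the valve manifold ready for fitting: unscrew every orange transit plug from its port (anticlockwise), draw it straight out and put it in the blue tray. The terminal covers on top must stay open until all the plugs are in the tray, so that the block can vent; then press both covers down until their catches hold them shut. Leave everything else on the bench where it is.

Things in the scene. Friction and masses are not known exactly. Their poses are not given: they have to be found in the camera images.
- plug0_bar (a point): centre of the cross-bar of an orange T-handled plug (None if absent). Bar along y, 10 mm wide, 8 mm thick (x); 28 mm either side of its centre a black knob, 15 mm in diameter, 14 mm thick (x), turns stiffly on it about x. x is the plug's axis, from the bar to its threaded end . Behind the bar: neck 11 mm thick over 26 mm, then a flange 31 mm square. Starts screwed home in a port. 100 g.
- plug0_end (a point): inner end of the same plug's steel threaded part, 80 mm along its axis from the bar's centre: behind the flange a smooth 32 mm journal 20 mm long, then a 21 mm stem 27 mm long, 31 mm across its two opposite thread lugs. More than half of the weight is here. The plug lies down on its flange when put on a flat surface.
- plug1_bar (a point): centre of the cross-bar of an orange T-handled plug (None if absent). Bar along y, 10 mm wide, 8 mm thick (x); 28 mm either side of its centre a black knob, 15 mm in diameter, 14 mm thick (x), turns stiffly on it about x. x is the plug's axis, from the bar to its threaded end . Behind the bar: neck 11 mm thick over 26 mm, then a flange 31 mm square. Starts screwed home in a port. 100 g.
- plug1_end (a point): inner end of the same plug's steel threaded part, 80 mm along its axis from the bar's centre: behind the flange a smooth 32 mm journal 20 mm long, then a 21 mm stem 27 mm long, 31 mm across its two opposite thread lugs. More than half of the weight is here. The plug lies down on its flange when put on a flat surface.
- plug2_bar (a point): centre of the cross-bar of an orange T-handled plug (None if absent). Bar along y, 10 mm wide, 8 mm thick (x); 28 mm either side of its centre a black knob, 15 mm in diameter, 14 mm thick (x), turns stiffly on it about x. x is the plug's axis, from the bar to its threaded end . Behind the bar: neck 11 mm thick over 26 mm, then a flange 31 mm square. Starts screwed home in a port. 100 g.
- plug2_end (a point): inner end of the same plug's steel threaded part, 80 mm along its axis from the bar's centre: behind the flange a smooth 32 mm journal 20 mm long, then a 21 mm stem 27 mm long, 31 mm across its two opposite thread lugs. More than half of the weight is here. The plug lies down on its flange when put on a flat surface.
- port0 (a point): centre of the mouth of the left port, a round boss 45 mm in diameter, 50 mm out of the manifold's front. x axis level, into the port; z up. Ports alike, 85 mm apart, 70 mm above the bench. With its plug home the bar's centre is 34 mm in front of this point. Right-hand coarse thread, 20 mm lead, about 1 mm of play each way: the plug unscrews anticlockwise as seen from the robot and turns easily.
- port1 (a point): centre of the mouth of the middle port, a round boss 45 mm in diameter, 50 mm out of the manifold's front. x axis level, into the port; z up. Ports alike, 85 mm apart, 70 mm above the bench. With its plug home the bar's centre is 34 mm in front of this point. The thread lets go after about 300 degrees of turning, with the plug 17 mm out; it can then be drawn straight out, clear 55 mm from home.
- port2 (a point): centre of the mouth of the right port, a round boss 45 mm in diameter, 50 mm out of the manifold's front. x axis level, into the port; z up. Ports alike, 85 mm apart, 70 mm above the bench. With its plug home the bar's centre is 34 mm in front of this point. A half unscrewed plug stays as left, but once the thread has let go it drops unless held. A finger has 26 mm between bar and flange.
- manifold: grey valve manifold, fixed, 96 mm deep, 270 mm wide, 85 mm high (107 mm over the shut covers), on a dark base plate 300 mm wide. Origin on the bench under the middle of its front face; x level, into the manifold, y left, z up. Three ports in front, two terminal bays with hinged covers on top.
- tray: loose blue parts tray, 240 x 160 mm (x, y), 26 mm high, walls and floor 4 mm. Origin at the centre of its underside. It lies in front of the manifold, to the left or to the right.
- cover0 (a joint): angle of the left terminal cover (grey, 66 x 70 mm, 4 mm thick), hinged along its far edge: 0 shut, 0.85 wide open. A weak spring lifts it open; some 0.12 rad before shut it meets a sprung catch, snaps over it under 5 to 8 N on the yellow pad, and is then held below 0.04 rad.
- cover0_pad (a point): centre of the upper face of the yellow finger pad on the left cover, 48 mm from the hinge, 20 mm from the free edge. Shut, the pad is level, 110 mm above the bench, 40 mm behind the manifold's front face, 60 mm left of its middle. The point's z axis is the cover's outward normal; its y axis is along the hinge.
- cover1 (a joint): angle of the right terminal cover (grey, 66 x 70 mm, 4 mm thick), hinged along its far edge: 0 shut, 0.85 wide open. A weak spring lifts it open; some 0.12 rad before shut it meets a sprung catch, snaps over it under 5 to 8 N on the yellow pad, and is then held below 0.04 rad.
- cover1_pad (a point): centre of the upper face of the yellow finger pad on the right cover, 48 mm from the hinge, 20 mm from the free edge. Shut, the pad is level, 110 mm above the bench, 40 mm behind the manifold's front face, 60 mm right of its middle. The point's z axis is the cover's outward normal; its y axis is along the hinge.
- calculator: calculator, 120 x 70 x 14 mm, a bystander on the side opposite the tray. Origin at the centre of its underside.
- marker: black marker pen, 124 mm long, 15 mm thick, a bystander lying in front of the manifold.
Not all that is in view belongs to the job. Leave any white look-alike of the part that bears plug2_bar alone.

How it is judged:
By the outcome, as a careful person would: the job done as asked, in the order asked, and still so for the second after the job is handed in, with the robot touching nothing.
Of plug0, plug1, plug2 only 2 to 3 are there at a start; the rules pass over those that are not, and their reading is None.
At some moment in a run one of tray may be knocked a few centimetres aside while the robot is not near it.
Once in a run the grip may slacken for a moment while it holds something.
It also fails if it takes over 210 s, if anything falls off the work surface, if the arm or the gripper's body presses on something with over 40 N, if the wrist force passes 120 N, or if a joint passes its speed limit or range.

### The arm

A 7-joint arm with a two-finger parallel gripper is mounted at the origin on a cart in front of the work surface, level with it; the furniture and walls round the work are solid. World frame = base frame: x ahead of the robot, y to its left, z up, the work surface at z = 0. Lengths are in mm, angles in rad, forces in N, time in s.
With the tool pointing down it reaches from about 350 to 900 mm from the base axis. Payload 8.1 kg.
Tool frame: the origin (TCP) lies at the very end of the fingers, on their centre line; the grasp point (between the pads) lies r.grasp_offset behind it (r.grasp_offset is the distance from the TCP to the grasp point, in mm); z points along the fingers, y is the direction in which the jaws open and shut (so a half turn about z gives the same grasp; the last joint's range is limited). The gripper opens to 85 mm and grips with 20 to 120 N. Pads are 22 mm wide; open, the fingers measure 114 mm over their backs; the gripper's body (76 mm by 85 mm) begins 54 mm behind the grasp point. The pads swing forward as they close: fully open they stand 13 mm farther back than shut.
Start: joints at [1.006, 0.434, 0.025, 1.573, -0.012, 1.134, -0.075], TCP at [278.455, -559.557, 231.323] pointing down, gripper open.
Joint ranges: [-2.62, 2.62], [-0.44, 2.09], [-1.27, 1.32], [0.08, 2.57], [-1.32, 4.46], [0.12, 2], [-2.74, 2.74]. Speed limits (rad/s): [2.22, 2.22, 3.01, 3.01, 3.14, 3.14, 3.14].

### API

Orientations are given as a 3x3 rotation matrix whose columns are the frame's x, y, z axes.
In Python, from plant import sensors, eyes, close_job, r gives the robot as it stands.
- The arm moves only by the tool apply_moves, never from a script. Its argument "deltas" is a list of rows, each an object of numbers: "tx", "ty", "tz": the shift along the tool's x, y, z in units of 50 mm (1.0 is 50 mm); "turn": the turn about the tool's z in rad. In form: [{"tx": .., "ty": .., "tz": .., "turn": ..}, ...]. A call has 1 to 12 rows; each row is the pose to reach, as a shift and turn from the pose commanded when the call began, along the tool's axes at that moment; what a row does not reach only later rows make up. A row lasts 1/8 s, in which the tool goes at most 62.5 mm and 10.7 degrees, less where a joint would pass 70% of its speed; a pose out of reach is approached as far as the arm can. A call with a gripper value outside its range is refused whole. "claw" is the closure in counts, from 0 (fully open) to 255 (shut), set as the call begins (left out, the last holds). The fingers move at their own pace and stop on an object; the grip force is fixed at half the most. Time passes only in rows, so rows that repeat a pose let the fingers close. It gives the time, the measured TCP pose, the force and the opening at its end, in the units of the state.
- sensors.sense(): the state, without advancing time (a new reading comes with each control period).
- eyes.snapshot(name): name is "side" or "top"; returns a dict with "pixels" (384x512x3 uint8, red, green, blue), "mtx" (3x3 intrinsics, pixels), "cam_to_world" (4x4, takes a point from camera to world coordinates). Camera axes: x right, y down, z forward; pixel columns grow to the right and rows downward; lengths in mm; the calibration is good to about 2 mm. A picture is of the moment at which its call begins. There is no depth.
- close_job(): hands the job in, once; it reports no verdict.
The state is a dict: "time_s": time; "q": joint angles; "qd": joint speeds; "tau": joint torques, N m; "position": TCP position; "eef_rot": TCP orientation; "contact_force": force on the tool from outside, world axes, zero at the start; "wrist_torque": the same for the moment, N m; "gripper_width": finger opening in mm.
Only numpy, scipy, OpenCV 4.12 (cv2) and the standard library are available. Lean on these libraries where they do the work, as an engineer would, in place of code of your own. Each camera call takes 0.05 s, during which the arm holds its last target.

## Working session

There is one attempt and no reset: what is moved stays moved. The work goes in short steps, Python scripts to look and compute and a tool call to move; the robot and the scene stay as the last step left them, time stands still between calls to the robot, and variables do not carry over. Pictures are saved under pics/ and viewed, and the job is handed in when it is done.

Besides the shell and the picture viewer there is one more tool, called after "Request:" in YAML: its name, and indented under it one key for each argument. apply_moves: Moves the arm, as the interface text tells. Its arguments: {"type":"object","properties":{"deltas":{"type":"array","items":{"type":"object","properties":{"tx":{"type":"number"},"ty":{"type":"number"},"tz":{"type":"number"},"turn":{"type":"number"}}}},"claw":{"type":"number"}},"required":["deltas"]}

```bash
mkdir -p pics; ls; python3 - <<'E'
from plant import sensors, eyes, r
import cv2
print(sensors.sense()); print(r.grasp_offset)
for n in("side","top"):
    s=eyes.snapshot(n); cv2.imwrite(f"pics/{n}0.png",s["pixels"][:,:,::-1]); print(s["mtx"],s["cam_to_world"])
E
```

```text
pics
{'time_s': 0.0, 'q': array([ 1.00637302,  0.43522717,  0.02496753,  1.57408089, -0.01157771,
        1.13396449, -0.07508828]), 'qd': array([-0.00127353, -0.00133707, -0.00033295, -0.00053574, -0.00044141,
        0.0022544 ,  0.00040543]), 'tau': array([-4.00624767e-04, -6.70474863e+01,  1.02459613e+00, -3.16206515e+01,
        1.54204544e-02,  1.27490581e-02,  5.67014433e-05]), 'position': array([ 278.21921597, -559.1187917 ,  230.5295555 ]), 'eef_rot': array([[ 8.95260887e-01,  4.45541546e-01, -8.21793092e-04],
       [ 4.45542276e-01, -8.95259961e-01,  1.29692743e-03],
       [-1.57883398e-04, -1.52723197e-03, -9.99998821e-01]]), 'contact_force': array([ 0.22283084, -0.39996678,  0.34976756]), 'wrist_torque': array([ 0.01938857,  0.00450998, -0.00205529]), 'gripper_width': 85.0108119290396}
18.700000000000003
[[373.16450142   0.         256.23029014]
 [  0.         373.16450142 191.39987633]
 [  0.           0.           1.        ]] [[-9.46398530e-01 -1.14900047e-01  3.01873817e-01  3.28758865e+02]
 [-3.22868782e-01  3.63286682e-01 -8.73944241e-01  7.41039501e+02]
 [-9.25050287e-03 -9.24565177e-01 -3.80911620e-01  4.42347276e+02]
 [ 0.00000000e+00  0.00000000e+00  0.00000000e+00  1.00000000e+00]]
[[484.47667169   0.         253.06702594]
 [  0.         484.47667169 191.18974695]
 [  0.           0.           1.        ]] [[ 4.96398788e-03 -9.95151863e-01  9.82248916e-02  4.27818548e+02]
 [-9.99968224e-01 -5.55260541e-03 -5.72009254e-03  1.52041173e+01]
 [ 6.23776481e-03 -9.81933760e-02 -9.95147804e-01  1.50718178e+03]
 [ 0.00000000e+00  0.00000000e+00  0.00000000e+00  1.00000000e+00]]
```

View pics/side0.png

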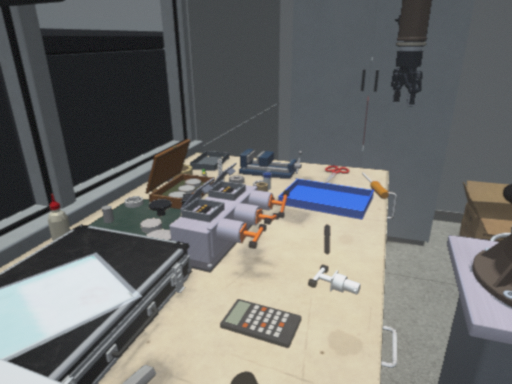

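View pics/top0.png

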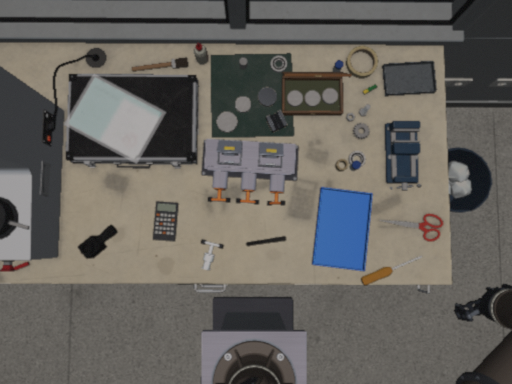

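```bash
python3 - <<'E'
import cv2
a=cv2.imread("pics/side0.png");b=cv2.imread("pics/top0.png")
cv2.imwrite("pics/s_c.png",cv2.resize(a[150:270,165:300],None,fx=5,fy=5,interpolation=cv2.INTER_CUBIC)[:600])
cv2.imwrite("pics/t_c.png",cv2.resize(b[130:280,195:305],None,fx=4,fy=4,interpolation=cv2.INTER_CUBIC)[:600])
E
```

```text
(no output)
```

View pics/s_c.png

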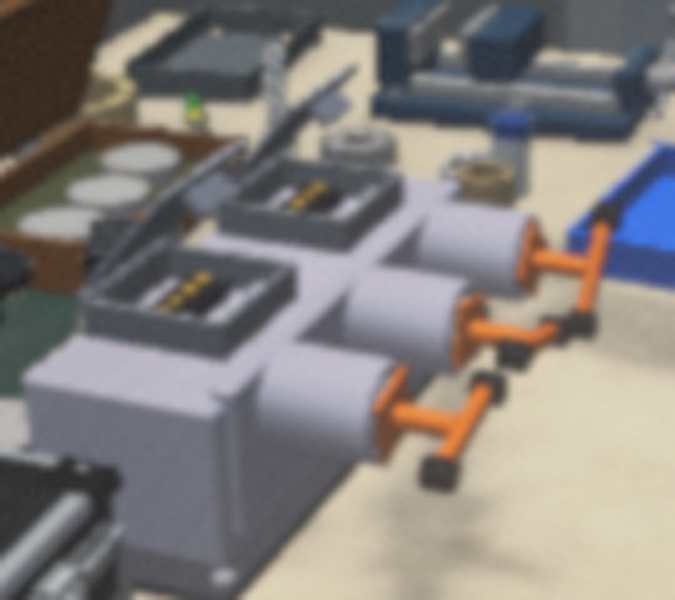

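View pics/t_c.png

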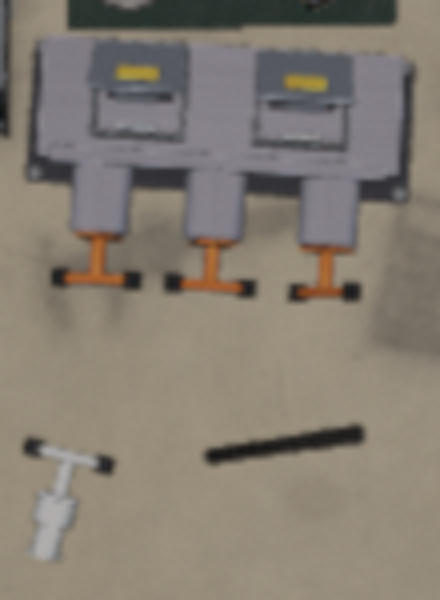

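```bash
cat > h.py <<'E'
import numpy as np, cv2
from plant import sensors, eyes, r
_c={}
def cam(n):
    if n not in _c: _c[n]=eyes.snapshot(n)
    return _c[n]
def ray(n,p):
    s=cam(n);K=s["mtx"];T=s["cam_to_world"]
    d=T[:3,:3]@np.linalg.solve(K,[p[0],p[1],1]);return T[:3,3],d/np.linalg.norm(d)
def plane(n,p,z):
    o,d=ray(n,p);return o+d*(z-o[2])/d[2]
def tri(ps,pt):
    o1,d1=ray("side",ps);o2,d2=ray("top",pt)
    A=np.stack([d1,-d2],1);t=np.linalg.lstsq(A,o2-o1,rcond=None)[0]
    a=o1+t[0]*d1;b=o2+t[1]*d2
    return (a+b)/2,np.linalg.norm(a-b)
def proj(n,P):
    s=cam(n);T=np.linalg.inv(s["cam_to_world"]);p=s["mtx"]@(T[:3,:3]@np.asarray(P,float)+T[:3,3]);return p[:2]/p[2]
E
python3 - <<'E'
from h import *
np.set_printoptions(precision=1,suppress=True)
S=lambda x,y:((x+.5)/5-.5+165,(y+.5)/5-.5+150)
T=lambda x,y:((x+.5)/4-.5+195,(y+.5)/4-.5+130)
for nm,s,t in [("p0L",(440,472),(60,277)),("p0R",(488,387),(134,280)),("p1L",(513,352),(173,282)),("p1R",(570,326),(248,288)),
 ("p2 up=L",(607,214),(297,292)),("p2 up=R",(607,214),(351,291)),("p2 lo=L",(583,323),(297,292)),("p2 lo=R",(583,323),(351,291))]:
    print(nm,*tri(S(*s),T(*t)))
# base plate front corners at z~? 
for c in [(34,173),(400,194)]: print(plane("top",T(*c),5))
# manifold top corners z=85
for c in [(40,42),(410,60),(30,155),(408,172)]: print(plane("top",T(*c),85))
# orange masks
im=cv2.imread("pics/top0.png");h=cv2.cvtColor(im,cv2.COLOR_BGR2HSV)
m=cv2.inRange(h,(5,130,90),(22,255,255))
n,l,st,ce=cv2.connectedComponentsWithStats(m)
for i in range(1,n):
    if st[i,4]>10: print(st[i],ce[i])
E
```

```text
p0L [546.3 136.4  65.3] 0.07846509399878117
p0R [544.   80.9  75.5] 0.7472431488955963
p1L [542.2  51.8  78.2] 0.3647938929151455
p1R [535.8  -4.6  65.8] 6.278755203469256
p2 up=L [529.1 -39.6 108.6] 7.711607520110663
p2 up=R [535.  -79.   91.9] 0.03898062765116196
p2 lo=L [536.7 -41.1  50. ] 1.1341102325082797
p2 lo=R [543.3 -82.3  29.6] 7.215789841262451
[632.7 162.9   5. ]
[ 617.8 -123.1    5. ]
[720.2 152.1  85. ]
[ 708.4 -123.6   85. ]
[635.2 158.2  85. ]
[ 624.2 -121.7   85. ]
[287  74  20   2  33] [295.7  74.4]
[308  74   8   2  12] [311.6  74.3]
[321  74  29   2  30] [334.6  74.9]
[ 47 136   3   5  11] [ 48.  137.7]
[211 188  15  13  77] [218.1 195.8]
[240 190  16  13  71] [247.5 197.2]
[270 192  11  12  58] [275.5 198.3]
[362 267  30  18 255] [376.3 275.2]
```

```bash
cat >> h.py <<'E'
def tray(show=True):
    im=cam("top")["pixels"];h=cv2.cvtColor(im,cv2.COLOR_RGB2HSV)
    m=cv2.inRange(h,(105,150,60),(130,255,255))
    c=max(cv2.findContours(m,cv2.RETR_EXTERNAL,cv2.CHAIN_APPROX_NONE)[0],key=cv2.contourArea)
    b=cv2.boxPoints(cv2.minAreaRect(c));P=np.array([plane("top",p,24) for p in b])
    return P[:,:2],P.mean(0)
E
python3 - <<'E'
from h import *
np.set_printoptions(precision=1,suppress=True)
print(tray())
# neck direction in top view: flange edge/bar
print(sensors.sense()["eef_rot"])
R=sensors.sense()["eef_rot"]
a=np.radians(-2.8)
x=np.array([np.cos(a),np.sin(a),0])
print("turn",np.arctan2(R[:,1]@np.array([0,0,1]),1))
ang=np.arctan2(R[1,1],R[0,1]); print("turn needed",-(a-ang))
E
```

```text
(array([[ 352.9, -174.7],
       [ 587.3, -201.7],
       [ 571.3, -358.3],
       [ 337.3, -328.9]]), array([ 462.2, -265.9,   24. ]))
[[ 0.9  0.4 -0. ]
 [ 0.4 -0.9  0. ]
 [-0.  -0.  -1. ]]
turn -0.0007424499999787599
turn needed -1.060192033637625
```

Request:
apply_moves:
  deltas:
    - {"tx":0.6,"ty":-0.55,"turn":-0.09}
    - {"tx":1.4,"ty":-1.25,"turn":-0.19}
    - {"tx":2.2,"ty":-1.95,"turn":-0.29}
    - {"tx":3.0,"ty":-2.65,"turn":-0.4}
    - {"tx":3.8,"ty":-3.35,"turn":-0.5}
    - {"tx":4.6,"ty":-4.05,"turn":-0.6}
    - {"tx":5.4,"ty":-4.75,"turn":-0.7}
    - {"tx":6.2,"ty":-5.45,"turn":-0.8}
    - {"tx":7.0,"ty":-6.15,"turn":-0.9}
    - {"tx":7.6,"ty":-6.7,"turn":-1.0}
    - {"tx":8.06,"ty":-7.13,"turn":-1.06}
    - {"tx":8.06,"ty":-7.13,"turn":-1.06}
  claw: 190

```text
schema error: expected keys tx, ty, tz, turn
```

Request:
apply_moves:
  deltas:
    - {"tx":0.6,"ty":-0.55,"tz":0,"turn":-0.09}
    - {"tx":1.4,"ty":-1.25,"tz":0,"turn":-0.19}
    - {"tx":2.2,"ty":-1.95,"tz":0,"turn":-0.29}
    - {"tx":3.0,"ty":-2.65,"tz":0,"turn":-0.4}
    - {"tx":3.8,"ty":-3.35,"tz":0,"turn":-0.5}
    - {"tx":4.6,"ty":-4.05,"tz":0,"turn":-0.6}
    - {"tx":5.4,"ty":-4.75,"tz":0,"turn":-0.7}
    - {"tx":6.2,"ty":-5.45,"tz":0,"turn":-0.8}
    - {"tx":7.0,"ty":-6.15,"tz":0,"turn":-0.9}
    - {"tx":7.6,"ty":-6.7,"tz":0,"turn":-1.0}
    - {"tx":8.06,"ty":-7.13,"tz":0,"turn":-1.06}
    - {"tx":8.06,"ty":-7.13,"tz":0,"turn":-1.06}
  claw: 190

```text
time_s: 1.75
position: [481.1, -58.2, 231.4]
eef_rot: [[0.044, 0.999, 0.0], [0.999, -0.044, 0.001], [0.001, 0.0, -1.0]]
contact_force: [0.0, -0.0, -0.8]
gripper_width: 21.6
```

Request:
apply_moves:
  deltas:
    - {"tx":-0.18,"ty":0.55,"tz":0.5,"turn":0}
    - {"tx":-0.37,"ty":1.1,"tz":1.2,"turn":0}
    - {"tx":-0.37,"ty":1.1,"tz":1.9,"turn":0}
    - {"tx":-0.37,"ty":1.1,"tz":2.2,"turn":0}
    - {"tx":-0.37,"ty":1.1,"tz":2.2,"turn":0}
    - {"tx":-0.37,"ty":1.1,"tz":2.2,"turn":0}

```text
time_s: 2.5
position: [535.1, -82.2, 122.7]
eef_rot: [[0.049, 0.999, 0.002], [0.999, -0.049, -0.0], [-0.0, 0.002, -1.0]]
contact_force: [0.3, 0.4, -0.3]
gripper_width: 21.6
```

```bash
cat >> h.py <<'E'
def pic(n,tag,x0,x1,y0,y1,f):
    im=cam(n)["pixels"][y0:y1,x0:x1,::-1]
    cv2.imwrite(f"pics/{tag}.png",cv2.resize(im,None,fx=f,fy=f,interpolation=cv2.INTER_CUBIC))
E
python3 -c "
from h import *
pic('side','a1',200,310,130,240,5);pic('top','a1t',190,310,130,260,4)
print(sensors.sense()['position'])"
```

```text
[535.24020632 -82.1445833  122.73299528]
```

View pics/a1.png

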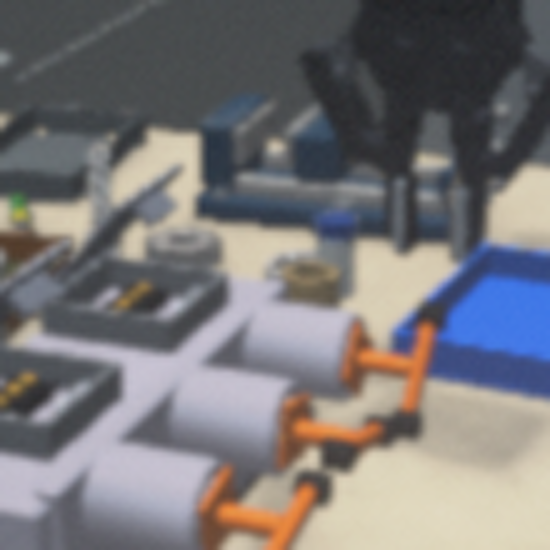

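View pics/a1t.png

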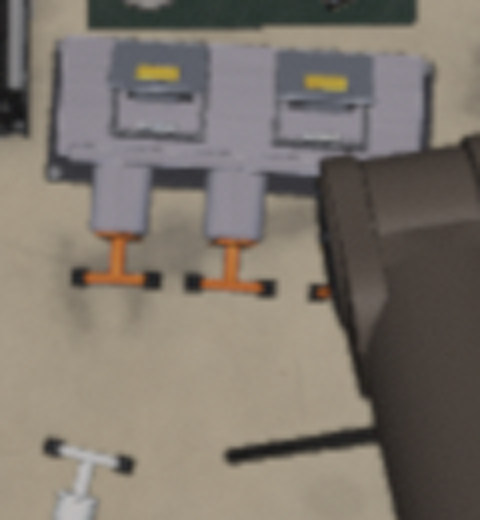

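Request:
apply_moves:
  deltas:
    - {"tx":0.06,"ty":0,"tz":0.3,"turn":0}
    - {"tx":0.06,"ty":0,"tz":0.7,"turn":0}
    - {"tx":0.06,"ty":0,"tz":0.88,"turn":0}
    - {"tx":0.06,"ty":0,"tz":0.88,"turn":0}

```text
time_s: 3.1
position: [534.1, -78.9, 76.6]
eef_rot: [[0.049, 0.999, -0.001], [0.999, -0.049, 0.0], [0.0, -0.001, -1.0]]
contact_force: [-0.5, 0.7, -0.1]
gripper_width: 21.9
```

Request:
apply_moves:
  deltas:
    - {"tx":0,"ty":0,"tz":0,"turn":0}
    - {"tx":0,"ty":0,"tz":0,"turn":0}
    - {"tx":0,"ty":0,"tz":0,"turn":0}
    - {"tx":0,"ty":0,"tz":0,"turn":0}
  claw: 255

```text
time_s: 3.6
position: [534.8, -79.1, 77.6]
eef_rot: [[0.049, 0.999, 0.001], [0.999, -0.049, -0.0], [-0.0, 0.001, -1.0]]
contact_force: [-0.8, 0.4, -0.1]
gripper_width: 12.3
```

```bash
python3 -c "
from h import *
pic('side','a2',200,310,130,240,5)
print(sensors.sense()['position'])"
```

```text
[534.78084877 -79.07225327  77.52826674]
```

View pics/a2.png

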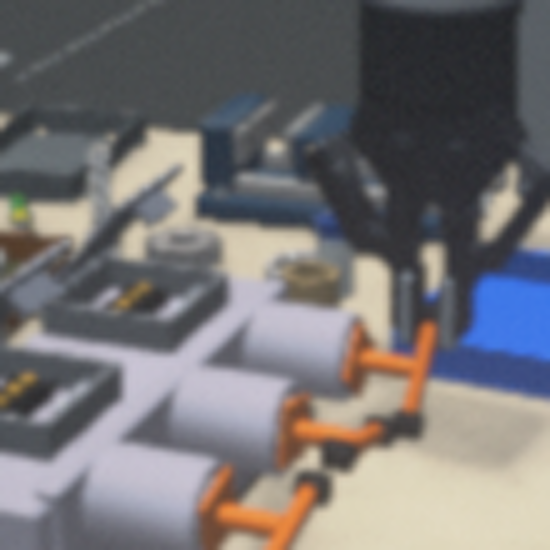

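```bash
cat > arc.py <<'E'
import sys,numpy as np
p0,p1,n=float(sys.argv[1]),float(sys.argv[2]),int(sys.argv[3])
lead=float(sys.argv[4]) if len(sys.argv)>4 else 20
R=28
for p in np.linspace(p0,p1,n+1)[1:]:
    a,b=np.radians(p0),np.radians(p)
    print('{"tx": %.2f, "ty": %.2f, "tz": %.2f, "turn": 0},'%(-R*(np.cos(b)-np.cos(a))/50,-lead*(p-p0)/360/50,-R*(np.sin(b)-np.sin(a))/50),end=" ")
E
python3 arc.py 48 90 4; echo; python3 arc.py 90 205 9
```

```text
{"tx": 0.08, "ty": -0.01, "tz": -0.06, "turn": 0}, {"tx": 0.17, "ty": -0.02, "tz": -0.11, "turn": 0}, {"tx": 0.27, "ty": -0.04, "tz": -0.13, "turn": 0}, {"tx": 0.37, "ty": -0.05, "tz": -0.14, "turn": 0}, 
{"tx": 0.12, "ty": -0.01, "tz": 0.01, "turn": 0}, {"tx": 0.24, "ty": -0.03, "tz": 0.05, "turn": 0}, {"tx": 0.35, "ty": -0.04, "tz": 0.12, "turn": 0}, {"tx": 0.44, "ty": -0.06, "tz": 0.21, "turn": 0}, {"tx": 0.50, "ty": -0.07, "tz": 0.31, "turn": 0}, {"tx": 0.54, "ty": -0.09, "tz": 0.43, "turn": 0}, {"tx": 0.56, "ty": -0.10, "tz": 0.55, "turn": 0}, {"tx": 0.55, "ty": -0.11, "tz": 0.68, "turn": 0}, {"tx": 0.51, "ty": -0.13, "tz": 0.80, "turn": 0},
```

Request:
apply_moves:
  deltas:
    - {"tx":0.08,"ty":-0.01,"tz":-0.06,"turn":0}
    - {"tx":0.17,"ty":-0.02,"tz":-0.11,"turn":0}
    - {"tx":0.27,"ty":-0.04,"tz":-0.13,"turn":0}
    - {"tx":0.37,"ty":-0.05,"tz":-0.14,"turn":0}
    - {"tx":0.37,"ty":-0.05,"tz":-0.14,"turn":0}

```text
time_s: 4.28
position: [533.2, -59.7, 84.5]
eef_rot: [[0.048, 0.999, 0.0], [0.999, -0.048, 0.0], [0.0, 0.0, -1.0]]
contact_force: [0.4, 0.1, 1.3]
gripper_width: 12.1
```

```bash
python3 -c "
from h import *
pic('side','a3',200,310,130,240,5)
print(sensors.sense()['position'])"
```

```text
[533.21125075 -59.95801814  84.39965245]
```

View pics/a3.png

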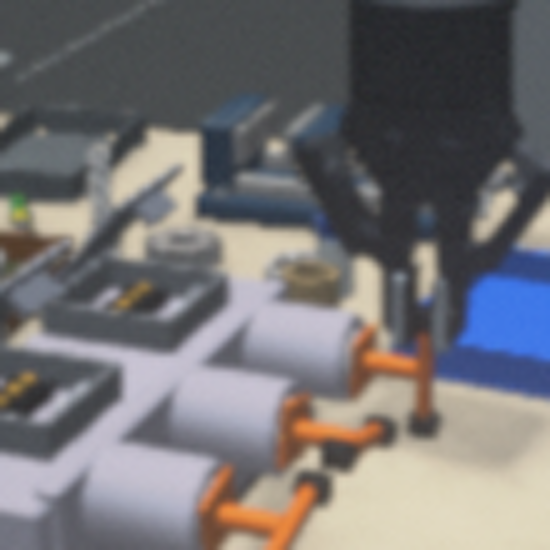

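Request:
apply_moves:
  deltas:
    - {"tx":0.12,"ty":-0.01,"tz":0.01,"turn":0}
    - {"tx":0.24,"ty":-0.03,"tz":0.05,"turn":0}
    - {"tx":0.35,"ty":-0.04,"tz":0.12,"turn":0}
    - {"tx":0.44,"ty":-0.06,"tz":0.21,"turn":0}
    - {"tx":0.5,"ty":-0.07,"tz":0.31,"turn":0}
    - {"tx":0.54,"ty":-0.09,"tz":0.43,"turn":0}
    - {"tx":0.56,"ty":-0.1,"tz":0.55,"turn":0}
    - {"tx":0.55,"ty":-0.11,"tz":0.68,"turn":0}
    - {"tx":0.51,"ty":-0.13,"tz":0.8,"turn":0}
    - {"tx":0.51,"ty":-0.13,"tz":0.8,"turn":0}

```text
time_s: 5.58
position: [527.7, -35.1, 43.8]
eef_rot: [[0.05, 0.999, -0.0], [0.999, -0.05, -0.0], [-0.0, -0.0, -1.0]]
contact_force: [3.2, -0.0, -0.5]
gripper_width: 12.2
```

```bash
python3 -c "
from h import *
pic('side','a4',200,310,130,240,5)
print(sensors.sense()['position'])"
```

```text
[527.70547741 -34.91647029  44.0365204 ]
```

View pics/a4.png

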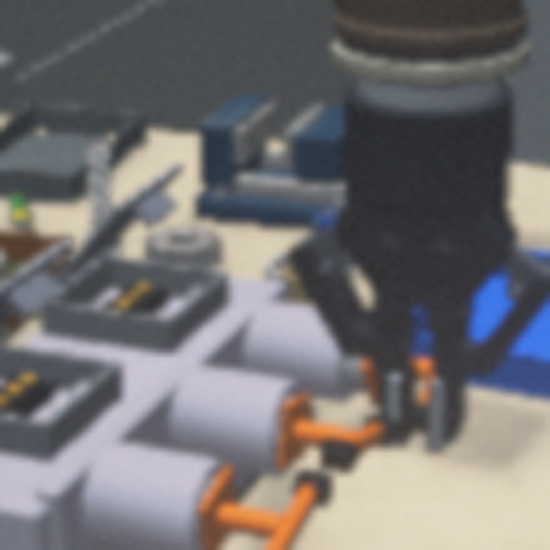

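Request:
apply_moves:
  deltas:
    - {"tx":0,"ty":0,"tz":0,"turn":0}
    - {"tx":0,"ty":0,"tz":0,"turn":0}
    - {"tx":0,"ty":0,"tz":-0.6,"turn":0}
    - {"tx":0,"ty":0,"tz":-1.5,"turn":0}
    - {"tx":-0.5,"ty":0,"tz":-1.7,"turn":0}
    - {"tx":-1.02,"ty":0,"tz":-1.5,"turn":0}
    - {"tx":-1.02,"ty":0,"tz":-1.2,"turn":0}
    - {"tx":-1.02,"ty":0,"tz":-0.7,"turn":0}
    - {"tx":-1.02,"ty":0,"tz":-0.47,"turn":0}
    - {"tx":-1.02,"ty":0,"tz":-0.47,"turn":0}
  claw: 190

```text
time_s: 6.88
position: [524.5, -84.8, 67.0]
eef_rot: [[0.048, 0.999, -0.002], [0.999, -0.048, 0.001], [0.0, -0.002, -1.0]]
contact_force: [0.7, 0.2, 0.5]
gripper_width: 21.7
```

Request:
apply_moves:
  deltas:
    - {"tx":0,"ty":0,"tz":0,"turn":0}
    - {"tx":0,"ty":0,"tz":0,"turn":0}
    - {"tx":0,"ty":0,"tz":0,"turn":0}
  claw: 255

```text
time_s: 7.25
position: [525.6, -85.6, 68.3]
eef_rot: [[0.049, 0.999, 0.001], [0.999, -0.049, -0.0], [-0.0, 0.001, -1.0]]
contact_force: [-0.2, -0.6, 0.7]
gripper_width: 12.4
```

```bash
python3 -c "
from h import *
pic('side','a5',200,310,130,240,5)
print(sensors.sense()['position'])"; python3 arc.py 25 155 10; python3 arc.py 155 180 2
```

```text
[525.60169941 -85.63174778  68.25304451]
{"tx": 0.07, "ty": -0.01, "tz": -0.11, "turn": 0}, {"tx": 0.16, "ty": -0.03, "tz": -0.20, "turn": 0}, {"tx": 0.26, "ty": -0.04, "tz": -0.27, "turn": 0}, {"tx": 0.38, "ty": -0.06, "tz": -0.31, "turn": 0}, {"tx": 0.51, "ty": -0.07, "tz": -0.32, "turn": 0}, {"tx": 0.63, "ty": -0.09, "tz": -0.31, "turn": 0}, {"tx": 0.75, "ty": -0.10, "tz": -0.27, "turn": 0}, {"tx": 0.86, "ty": -0.12, "tz": -0.20, "turn": 0}, {"tx": 0.95, "ty": -0.13, "tz": -0.11, "turn": 0}, {"tx": 1.02, "ty": -0.14, "tz": -0.00, "turn": 0}, {"tx": 0.04, "ty": -0.01, "tz": 0.12, "turn": 0}, {"tx": 0.05, "ty": -0.03, "tz": 0.24, "turn": 0},
```

View pics/a5.png

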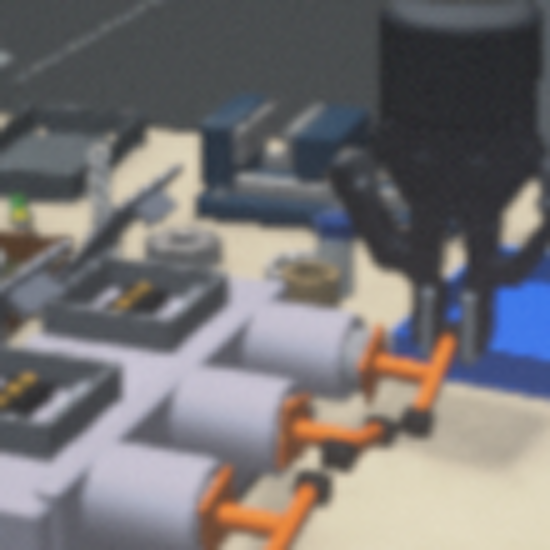

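Request:
apply_moves:
  deltas:
    - {"tx":0.07,"ty":-0.01,"tz":-0.11,"turn":0}
    - {"tx":0.16,"ty":-0.03,"tz":-0.2,"turn":0}
    - {"tx":0.26,"ty":-0.04,"tz":-0.27,"turn":0}
    - {"tx":0.38,"ty":-0.06,"tz":-0.31,"turn":0}
    - {"tx":0.51,"ty":-0.07,"tz":-0.32,"turn":0}
    - {"tx":0.63,"ty":-0.09,"tz":-0.31,"turn":0}
    - {"tx":0.75,"ty":-0.1,"tz":-0.27,"turn":0}
    - {"tx":0.86,"ty":-0.12,"tz":-0.2,"turn":0}
    - {"tx":0.95,"ty":-0.13,"tz":-0.11,"turn":0}
    - {"tx":1.02,"ty":-0.14,"tz":0,"turn":0}
    - {"tx":1.06,"ty":-0.15,"tz":0.12,"turn":0}
    - {"tx":1.07,"ty":-0.17,"tz":0.22,"turn":0}

```text
time_s: 8.8
position: [519.3, -31.5, 56.4]
eef_rot: [[0.049, 0.999, -0.0], [0.999, -0.049, 0.0], [0.0, -0.0, -1.0]]
contact_force: [0.7, -1.1, 2.6]
gripper_width: 12.5
```

Request:
apply_moves:
  deltas:
    - {"tx":0,"ty":0,"tz":0.02,"turn":0}
    - {"tx":0,"ty":-0.06,"tz":0.02,"turn":0}
    - {"tx":0,"ty":-0.12,"tz":0.02,"turn":0}
    - {"tx":0,"ty":-0.12,"tz":0.02,"turn":0}

```text
time_s: 9.3
position: [512.6, -31.5, 55.7]
eef_rot: [[0.049, 0.999, -0.001], [0.999, -0.049, -0.0], [-0.0, -0.001, -1.0]]
contact_force: [-0.1, 0.9, -0.5]
gripper_width: 12.5
```

```bash
python3 -c "
from h import *
pic('side','a6',200,310,130,240,5)
print(sensors.sense()['position'])"
```

```text
[512.97824658 -31.47907917  55.76337231]
```

View pics/a6.png

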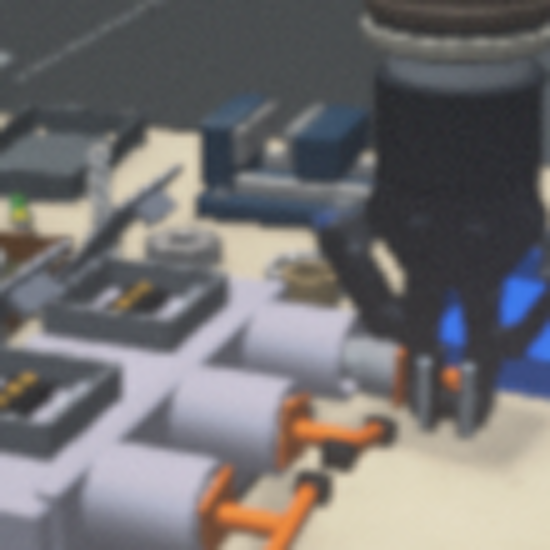

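Request:
apply_moves:
  deltas:
    - {"tx":0,"ty":-0.15,"tz":0,"turn":0}
    - {"tx":0,"ty":-0.35,"tz":0,"turn":0}
    - {"tx":0,"ty":-0.55,"tz":0,"turn":0}
    - {"tx":0,"ty":-0.75,"tz":0,"turn":0}
    - {"tx":0,"ty":-0.95,"tz":0,"turn":0}
    - {"tx":0,"ty":-1.1,"tz":0,"turn":0}
    - {"tx":0,"ty":-1.1,"tz":0,"turn":0}

```text
time_s: 10.22
position: [457.9, -28.8, 55.8]
eef_rot: [[0.049, 0.999, -0.0], [0.999, -0.049, -0.0], [-0.0, -0.0, -1.0]]
contact_force: [0.6, -0.2, 0.1]
gripper_width: 12.5
```

```bash
python3 -c "
from h import *
pic('side','a7',200,330,130,240,5)
print(sensors.sense()['position'])"
```

```text
[458.5384058  -28.77180592  55.90946822]
```

View pics/a7.png

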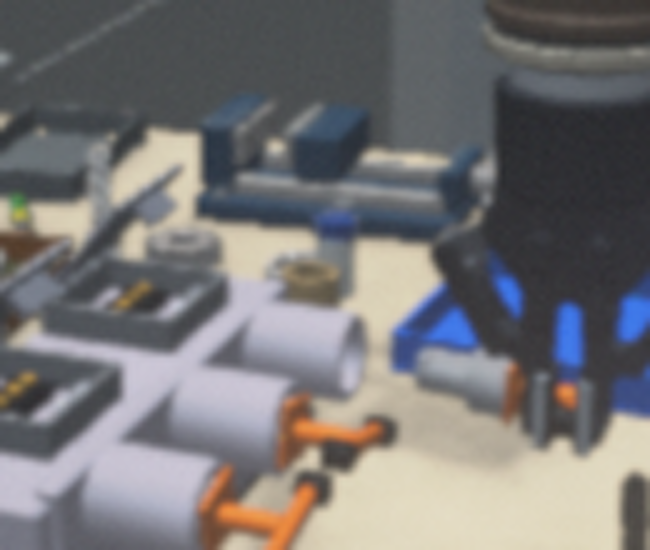

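Request:
apply_moves:
  deltas:
    - {"tx":0,"ty":0,"tz":-0.6,"turn":0}
    - {"tx":0,"ty":0,"tz":-1.3,"turn":0}
    - {"tx":-0.5,"ty":0,"tz":-1.6,"turn":0}
    - {"tx":-1.1,"ty":0.2,"tz":-1.6,"turn":0}
    - {"tx":-1.8,"ty":0.3,"tz":-1.6,"turn":0}
    - {"tx":-2.5,"ty":0.4,"tz":-1.6,"turn":0}
    - {"tx":-3.2,"ty":0.5,"tz":-1.6,"turn":0}
    - {"tx":-3.8,"ty":0.6,"tz":-1.6,"turn":0}
    - {"tx":-4.1,"ty":0.63,"tz":-1.6,"turn":0}
    - {"tx":-4.2,"ty":0.65,"tz":-1.6,"turn":0}
    - {"tx":-4.2,"ty":0.65,"tz":-1.6,"turn":0}

```text
time_s: 11.65
position: [480.8, -239.2, 135.8]
eef_rot: [[0.048, 0.999, 0.0], [0.999, -0.048, 0.0], [0.0, -0.0, -1.0]]
contact_force: [-0.4, 0.3, -1.9]
gripper_width: 12.4
```

```bash
python3 -c "
from h import *
pic('side','a8',230,410,90,250,4);pic('top','a8t',190,410,150,300,3)
print(sensors.sense()['position'],tray())"
```

```text
[ 480.80383285 -238.72854828  135.85302745] (array([[ 353.38756489, -175.04095699],
       [ 587.33100899, -200.33641203],
       [ 576.70392134, -312.27558401],
       [ 342.98729761, -285.25346262]]), array([ 465.10244821, -243.22660391,   24.        ]))
```

View pics/a8.png

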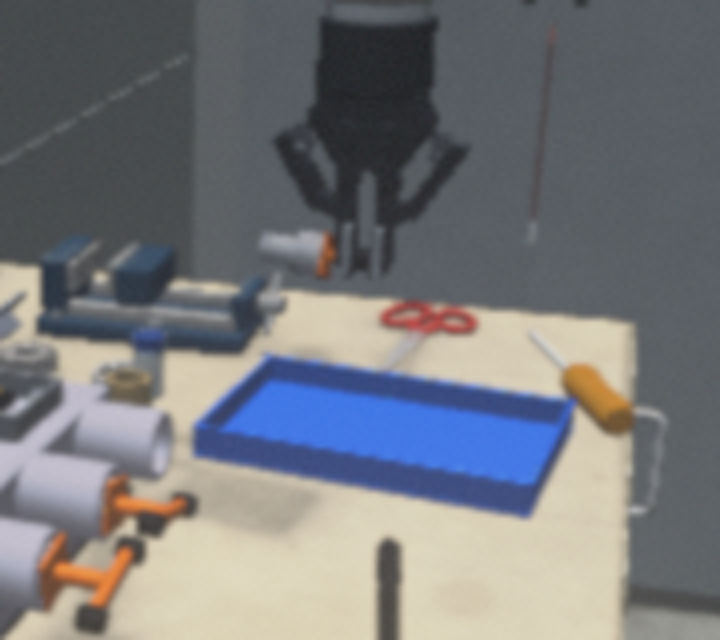

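View pics/a8t.png

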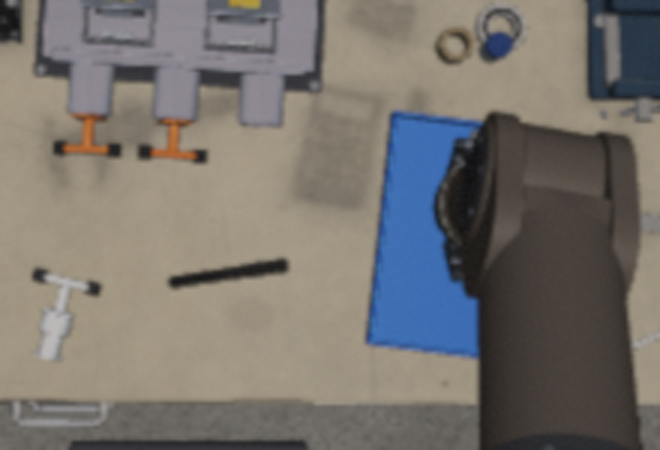

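Request:
apply_moves:
  deltas:
    - {"tx":0,"ty":0,"tz":0.7,"turn":0}
    - {"tx":0,"ty":0,"tz":1.4,"turn":0}
    - {"tx":0,"ty":0,"tz":2.0,"turn":0}
    - {"tx":0,"ty":0,"tz":2.3,"turn":0}
    - {"tx":0,"ty":0,"tz":2.45,"turn":0}
    - {"tx":0,"ty":0,"tz":2.5,"turn":0}
    - {"tx":0,"ty":0,"tz":2.53,"turn":0}
    - {"tx":0,"ty":0,"tz":2.53,"turn":0}

```text
time_s: 12.75
position: [481.1, -240.3, 9.9]
eef_rot: [[0.049, 0.999, 0.001], [0.999, -0.049, -0.001], [-0.0, 0.001, -1.0]]
contact_force: [0.8, 0.5, -0.5]
gripper_width: 12.5
```

```bash
python3 -c "
from h import *
pic('side','a9',230,410,90,250,4)"
```

```text
(no output)
```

View pics/a9.png

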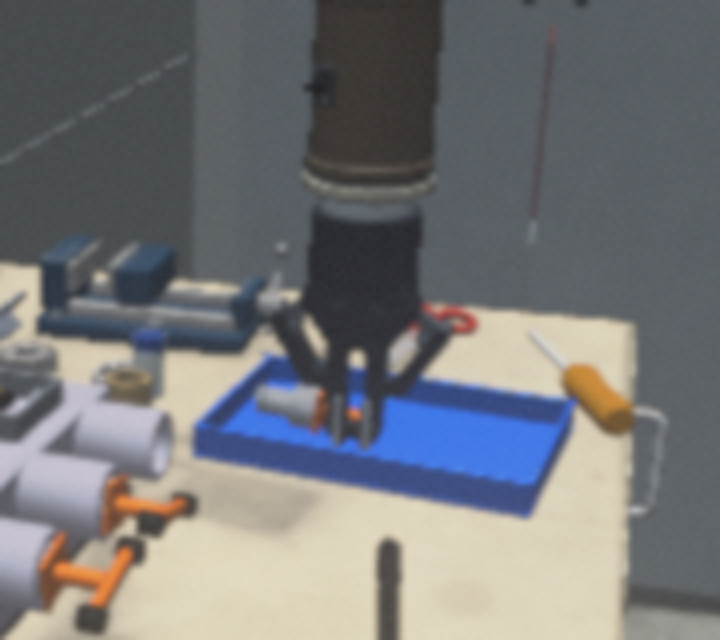

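Request:
apply_moves:
  deltas:
    - {"tx":0,"ty":0,"tz":0,"turn":0}
    - {"tx":0,"ty":0,"tz":0,"turn":0}
    - {"tx":0,"ty":0,"tz":-0.6,"turn":0}
    - {"tx":0,"ty":0,"tz":-1.5,"turn":0}
    - {"tx":0.4,"ty":0.1,"tz":-2.4,"turn":0}
    - {"tx":1.2,"ty":0.3,"tz":-2.8,"turn":0}
    - {"tx":2.1,"ty":0.4,"tz":-2.8,"turn":0}
    - {"tx":3.0,"ty":0.6,"tz":-2.8,"turn":0}
    - {"tx":3.9,"ty":0.8,"tz":-2.8,"turn":0}
    - {"tx":4.6,"ty":0.9,"tz":-2.5,"turn":0}
    - {"tx":4.81,"ty":0.93,"tz":-2.2,"turn":0}
    - {"tx":4.81,"ty":0.93,"tz":-2.2,"turn":0}
  claw: 190

```text
time_s: 14.3
position: [537.8, -2.2, 118.1]
eef_rot: [[0.048, 0.999, -0.003], [0.999, -0.048, -0.0], [-0.001, -0.003, -1.0]]
contact_force: [0.0, -1.5, 0.2]
gripper_width: 21.7
```

```bash
python3 -c "
from h import *
pic('side','b1',190,330,110,240,5);pic('top','b1t',190,410,150,300,3)
print(sensors.sense()['position'],tray())"
```

```text
[538.61800642  -3.77316919 119.21648265] (array([[ 352.4666604 , -174.56507444],
       [ 587.33834282, -202.0170184 ],
       [ 571.13915414, -358.24436098],
       [ 336.62737851, -328.37549348]]), array([ 461.89288397, -265.80048682,   24.        ]))
```

View pics/b1.png

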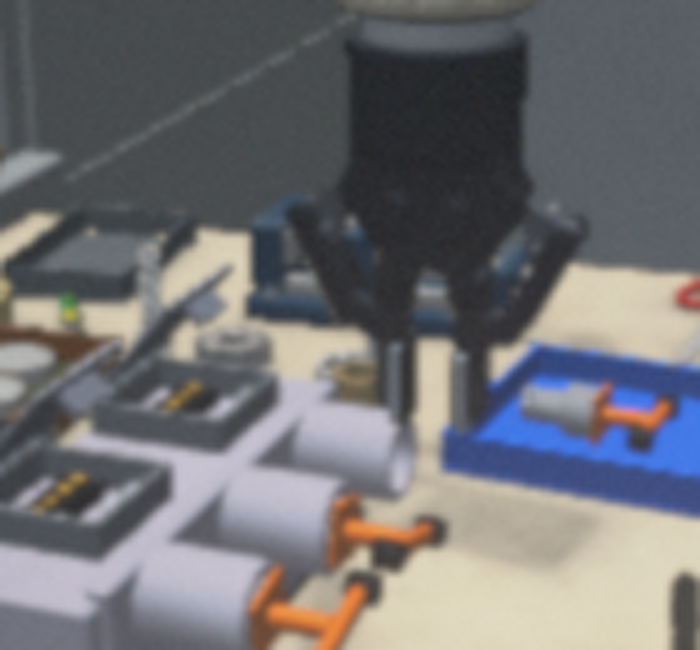

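View pics/b1t.png

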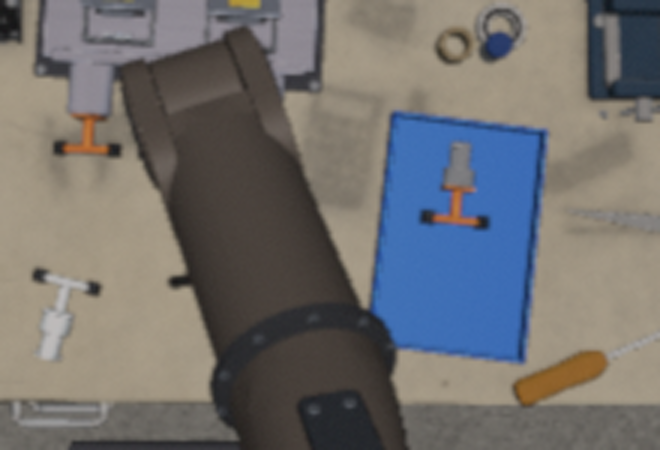

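```bash
python3 -c "
from h import *
for P in [(539.2,-2.5,62),(538.5,-3.3,119),(542,51.3,78.2)]: print((proj('side',P)-[190,110])*5)
print(tri((190+433/5,110+528/5),(256.6,201.6)))"
```

```text
[427.72986218 531.69986816]
[431.05603464 416.91426269]
[387.30345321 549.62820995]
(array([538.15983004,  -4.03786838,  63.43436861]), np.float64(1.971170562290689))
```

Request:
apply_moves:
  deltas:
    - {"tx":-0.01,"ty":0,"tz":0.5,"turn":0}
    - {"tx":-0.01,"ty":0,"tz":1.0,"turn":0}
    - {"tx":-0.01,"ty":0,"tz":1.25,"turn":0}
    - {"tx":-0.01,"ty":0,"tz":1.35,"turn":0}
    - {"tx":-0.01,"ty":0,"tz":1.35,"turn":0}

```text
time_s: 15.12
position: [539.1, -2.8, 52.2]
eef_rot: [[0.049, 0.999, 0.0], [0.999, -0.049, -0.0], [-0.0, 0.0, -1.0]]
contact_force: [0.4, -0.2, 1.4]
gripper_width: 21.4
```

Request:
apply_moves:
  deltas:
    - {"tx":0,"ty":0,"tz":0,"turn":0}
    - {"tx":0,"ty":0,"tz":0,"turn":0}
    - {"tx":0,"ty":0,"tz":0,"turn":0}
    - {"tx":0,"ty":0,"tz":0,"turn":0}
  claw: 255

```text
time_s: 15.62
position: [539.1, -2.6, 52.0]
eef_rot: [[0.049, 0.999, 0.001], [0.999, -0.049, -0.0], [-0.0, 0.001, -1.0]]
contact_force: [1.0, -1.2, 1.3]
gripper_width: 12.3
```

```bash
python3 -c "
from h import *
pic('side','b2',190,330,110,240,5)
print(sensors.sense()['position'])";python3 arc.py -16 104 10;echo; python3 arc.py 104 204 9
```

```text
[539.09190125  -2.63247108  51.99467523]
{"tx": -0.02, "ty": -0.01, "tz": -0.12, "turn": 0}, {"tx": -0.02, "ty": -0.03, "tz": -0.23, "turn": 0}, {"tx": 0.01, "ty": -0.04, "tz": -0.35, "turn": 0}, {"tx": 0.06, "ty": -0.05, "tz": -0.45, "turn": 0}, {"tx": 0.14, "ty": -0.07, "tz": -0.54, "turn": 0}, {"tx": 0.23, "ty": -0.08, "tz": -0.62, "turn": 0}, {"tx": 0.33, "ty": -0.09, "tz": -0.67, "turn": 0}, {"tx": 0.44, "ty": -0.11, "tz": -0.71, "turn": 0}, {"tx": 0.56, "ty": -0.12, "tz": -0.71, "turn": 0}, {"tx": 0.67, "ty": -0.13, "tz": -0.70, "turn": 0}, 
{"tx": 0.10, "ty": -0.01, "tz": 0.04, "turn": 0}, {"tx": 0.20, "ty": -0.02, "tz": 0.09, "turn": 0}, {"tx": 0.28, "ty": -0.04, "tz": 0.16, "turn": 0}, {"tx": 0.34, "ty": -0.05, "tz": 0.25, "turn": 0}, {"tx": 0.39, "ty": -0.06, "tz": 0.35, "turn": 0}, {"tx": 0.42, "ty": -0.07, "tz": 0.45, "turn": 0}, {"tx": 0.42, "ty": -0.09, "tz": 0.56, "turn": 0}, {"tx": 0.41, "ty": -0.10, "tz": 0.67, "turn": 0}, {"tx": 0.38, "ty": -0.11, "tz": 0.77, "turn": 0},
```

View pics/b2.png

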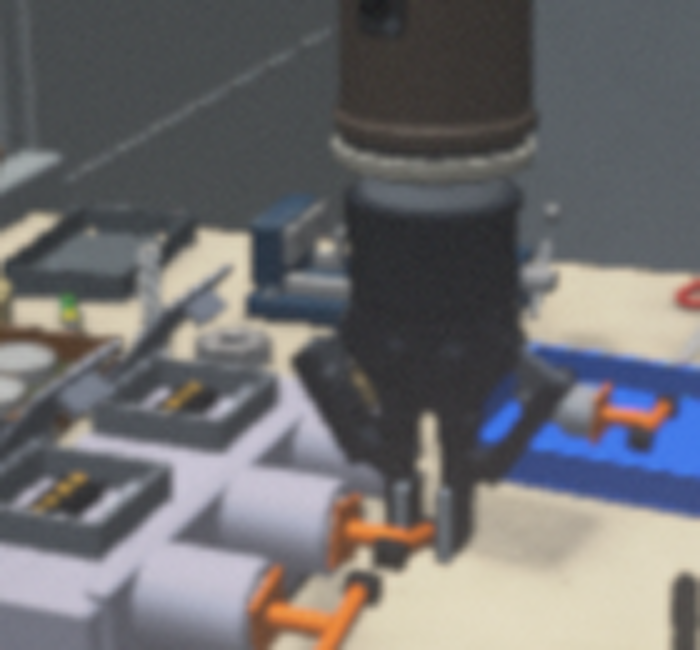

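Knob gripped; turning plug1.

Request:
apply_moves:
  deltas:
    - {"tx":-0.02,"ty":-0.01,"tz":-0.12,"turn":0}
    - {"tx":-0.02,"ty":-0.03,"tz":-0.23,"turn":0}
    - {"tx":0.01,"ty":-0.04,"tz":-0.35,"turn":0}
    - {"tx":0.06,"ty":-0.05,"tz":-0.45,"turn":0}
    - {"tx":0.14,"ty":-0.07,"tz":-0.54,"turn":0}
    - {"tx":0.23,"ty":-0.08,"tz":-0.62,"turn":0}
    - {"tx":0.33,"ty":-0.09,"tz":-0.67,"turn":0}
    - {"tx":0.44,"ty":-0.11,"tz":-0.71,"turn":0}
    - {"tx":0.56,"ty":-0.12,"tz":-0.71,"turn":0}
    - {"tx":0.67,"ty":-0.13,"tz":-0.7,"turn":0}

```text
time_s: 16.92
position: [534.0, 31.6, 86.8]
eef_rot: [[0.049, 0.999, -0.0], [0.999, -0.049, -0.0], [-0.0, -0.0, -1.0]]
contact_force: [1.1, -1.0, 1.0]
gripper_width: 12.2
```

Request:
apply_moves:
  deltas:
    - {"tx":0.1,"ty":-0.01,"tz":0.04,"turn":0}
    - {"tx":0.2,"ty":-0.02,"tz":0.09,"turn":0}
    - {"tx":0.28,"ty":-0.04,"tz":0.16,"turn":0}
    - {"tx":0.34,"ty":-0.05,"tz":0.25,"turn":0}
    - {"tx":0.39,"ty":-0.06,"tz":0.35,"turn":0}
    - {"tx":0.42,"ty":-0.07,"tz":0.45,"turn":0}
    - {"tx":0.42,"ty":-0.09,"tz":0.56,"turn":0}
    - {"tx":0.41,"ty":-0.1,"tz":0.67,"turn":0}
    - {"tx":0.38,"ty":-0.11,"tz":0.77,"turn":0}
    - {"tx":0.38,"ty":-0.11,"tz":0.77,"turn":0}

```text
time_s: 18.18
position: [529.2, 50.0, 47.8]
eef_rot: [[0.049, 0.999, -0.001], [0.999, -0.049, -0.0], [-0.0, -0.001, -1.0]]
contact_force: [2.4, 0.3, -0.5]
gripper_width: 12.2
```

```bash
python3 -c "
from h import *
pic('side','b3',190,330,110,240,5)
print(sensors.sense()['position'])"
```

```text
[529.24859989  50.09169665  48.02791862]
```

View pics/b3.png

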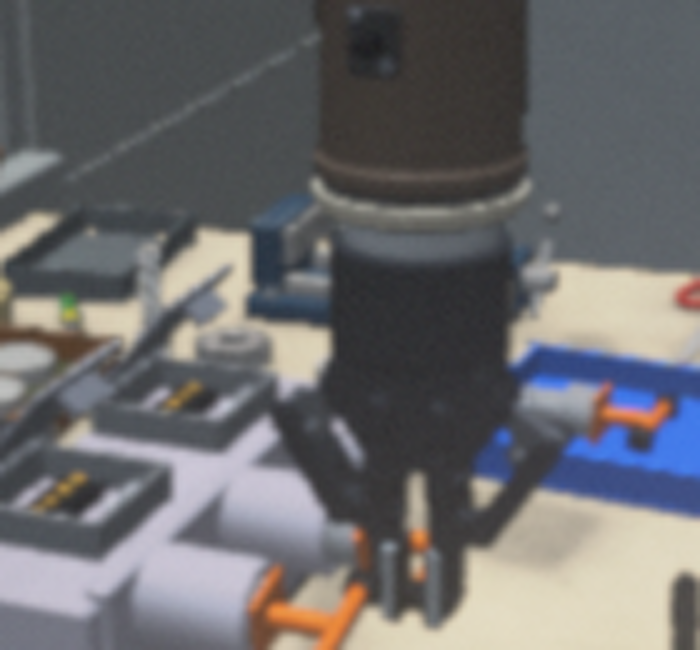

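Request:
apply_moves:
  deltas:
    - {"tx":0,"ty":0,"tz":0,"turn":0}
    - {"tx":0,"ty":0,"tz":0,"turn":0}
    - {"tx":0,"ty":0,"tz":-0.6,"turn":0}
    - {"tx":0,"ty":0,"tz":-1.5,"turn":0}
    - {"tx":-0.5,"ty":0,"tz":-1.7,"turn":0}
    - {"tx":-1.02,"ty":0,"tz":-1.5,"turn":0}
    - {"tx":-1.02,"ty":0,"tz":-1.2,"turn":0}
    - {"tx":-1.02,"ty":0,"tz":-0.7,"turn":0}
    - {"tx":-1.02,"ty":0,"tz":-0.46,"turn":0}
    - {"tx":-1.02,"ty":0,"tz":-0.46,"turn":0}
  claw: 190

```text
time_s: 19.48
position: [526.2, 0.1, 70.4]
eef_rot: [[0.048, 0.999, -0.002], [0.999, -0.048, 0.0], [0.0, -0.002, -1.0]]
contact_force: [0.6, 0.3, 0.4]
gripper_width: 21.8
```

Request:
apply_moves:
  deltas:
    - {"tx":0,"ty":0,"tz":0,"turn":0}
    - {"tx":0,"ty":0,"tz":0,"turn":0}
    - {"tx":0,"ty":0,"tz":0,"turn":0}
    - {"tx":0,"ty":0,"tz":0,"turn":0}
  claw: 255

```text
time_s: 19.98
position: [527.2, -0.5, 71.6]
eef_rot: [[0.049, 0.999, 0.001], [0.999, -0.049, 0.0], [0.0, 0.001, -1.0]]
contact_force: [0.3, 0.8, -0.2]
gripper_width: 11.8
```

```bash
python3 -c "
from h import *
pic('side','b4',190,330,110,240,5)
print(sensors.sense()['position'])";python3 arc.py 24 119 8;echo; python3 arc.py 119 175 5 0
```

```text
[ 5.27177650e+02 -4.75789508e-01  7.15903699e+01]
{"tx": 0.06, "ty": -0.01, "tz": -0.10, "turn": 0}, {"tx": 0.14, "ty": -0.03, "tz": -0.19, "turn": 0}, {"tx": 0.23, "ty": -0.04, "tz": -0.26, "turn": 0}, {"tx": 0.33, "ty": -0.05, "tz": -0.30, "turn": 0}, {"tx": 0.45, "ty": -0.07, "tz": -0.33, "turn": 0}, {"tx": 0.56, "ty": -0.08, "tz": -0.33, "turn": 0}, {"tx": 0.68, "ty": -0.09, "tz": -0.31, "turn": 0}, {"tx": 0.78, "ty": -0.11, "tz": -0.26, "turn": 0}, 
{"tx": 0.09, "ty": -0.00, "tz": 0.06, "turn": 0}, {"tx": 0.17, "ty": -0.00, "tz": 0.14, "turn": 0}, {"tx": 0.23, "ty": -0.00, "tz": 0.23, "turn": 0}, {"tx": 0.27, "ty": -0.00, "tz": 0.33, "turn": 0}, {"tx": 0.29, "ty": -0.00, "tz": 0.44, "turn": 0},
```

View pics/b4.png

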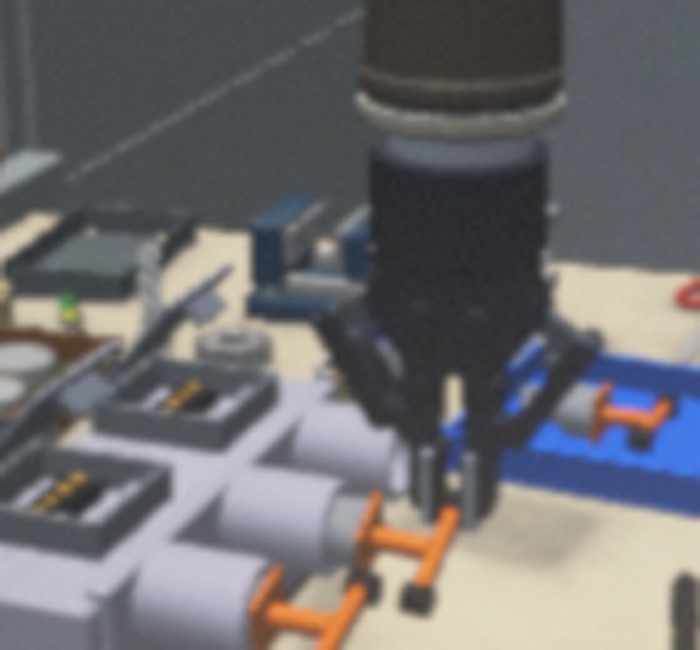

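Request:
apply_moves:
  deltas:
    - {"tx":0.06,"ty":-0.01,"tz":-0.1,"turn":0}
    - {"tx":0.14,"ty":-0.03,"tz":-0.19,"turn":0}
    - {"tx":0.23,"ty":-0.04,"tz":-0.26,"turn":0}
    - {"tx":0.33,"ty":-0.05,"tz":-0.3,"turn":0}
    - {"tx":0.45,"ty":-0.07,"tz":-0.33,"turn":0}
    - {"tx":0.56,"ty":-0.08,"tz":-0.33,"turn":0}
    - {"tx":0.68,"ty":-0.09,"tz":-0.31,"turn":0}
    - {"tx":0.78,"ty":-0.11,"tz":-0.26,"turn":0}
    - {"tx":0.78,"ty":-0.11,"tz":-0.26,"turn":0}

```text
time_s: 21.15
position: [523.3, 39.5, 84.1]
eef_rot: [[0.048, 0.999, -0.0], [0.999, -0.048, 0.0], [0.0, -0.0, -1.0]]
contact_force: [-0.8, 0.7, 1.2]
gripper_width: 12.1
```

Request:
apply_moves:
  deltas:
    - {"tx":0,"ty":-0.06,"tz":0,"turn":0}
    - {"tx":0,"ty":-0.12,"tz":0,"turn":0}
    - {"tx":0.09,"ty":-0.12,"tz":0.06,"turn":0}
    - {"tx":0.17,"ty":-0.12,"tz":0.14,"turn":0}
    - {"tx":0.23,"ty":-0.12,"tz":0.23,"turn":0}
    - {"tx":0.27,"ty":-0.12,"tz":0.33,"turn":0}
    - {"tx":0.29,"ty":-0.12,"tz":0.44,"turn":0}
    - {"tx":0.29,"ty":-0.12,"tz":0.44,"turn":0}

```text
time_s: 22.15
position: [517.9, 53.7, 61.9]
eef_rot: [[0.049, 0.999, -0.001], [0.999, -0.049, 0.0], [0.0, -0.001, -1.0]]
contact_force: [-1.0, 0.3, 0.3]
gripper_width: 12.1
```

```bash
python3 -c "
from h import *
pic('side','b5',190,330,110,240,5)
print(sensors.sense()['position'])"
```

```text
[517.98896223  53.58528203  62.08412554]
```

View pics/b5.png

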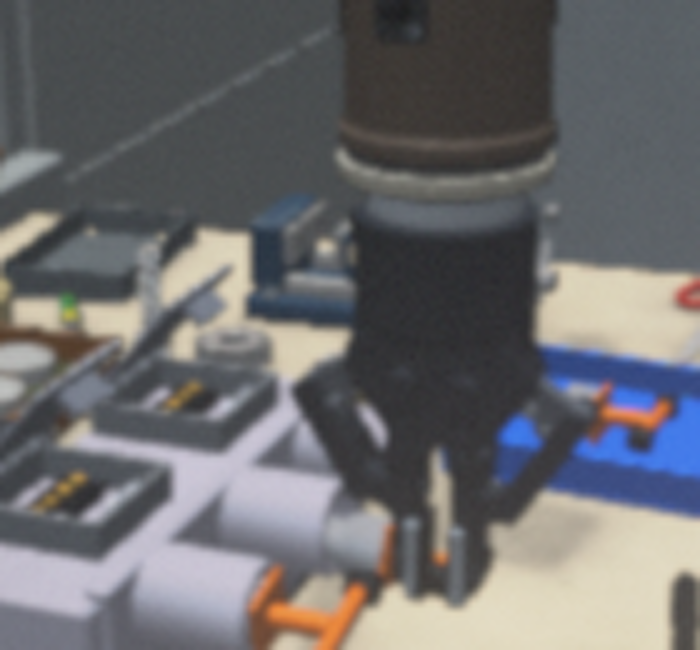

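Request:
apply_moves:
  deltas:
    - {"tx":0,"ty":-0.15,"tz":0,"turn":0}
    - {"tx":0,"ty":-0.35,"tz":0,"turn":0}
    - {"tx":0,"ty":-0.55,"tz":0,"turn":0}
    - {"tx":0,"ty":-0.75,"tz":0,"turn":0}
    - {"tx":0,"ty":-0.95,"tz":0,"turn":0}
    - {"tx":0,"ty":-1.1,"tz":0,"turn":0}
    - {"tx":0,"ty":-1.1,"tz":-0.3,"turn":0}
    - {"tx":0,"ty":-1.1,"tz":-0.9,"turn":0}
    - {"tx":0,"ty":-1.1,"tz":-1.5,"turn":0}
    - {"tx":0,"ty":-1.1,"tz":-1.6,"turn":0}
    - {"tx":0,"ty":-1.1,"tz":-1.6,"turn":0}

```text
time_s: 23.58
position: [463.5, 56.0, 142.7]
eef_rot: [[0.049, 0.999, 0.001], [0.999, -0.049, -0.0], [0.0, 0.001, -1.0]]
contact_force: [1.1, -0.3, -1.2]
gripper_width: 11.9
```

```bash
python3 -c "
from h import *
pic('side','b6',190,350,110,240,5);pic('top','b6t',190,410,130,300,3)
print(sensors.sense()['position'],sensors.sense()['gripper_width'],tray())"
```

```text
[462.69786047  55.92183167 141.66100416] 11.904194847406085 (array([[ 352.86081697, -174.5452597 ],
       [ 587.67827604, -201.9898843 ],
       [ 571.44424177, -358.55140364],
       [ 336.98737424, -328.68530161]]), array([ 462.24267726, -265.94296231,   24.        ]))
```

View pics/b6.png

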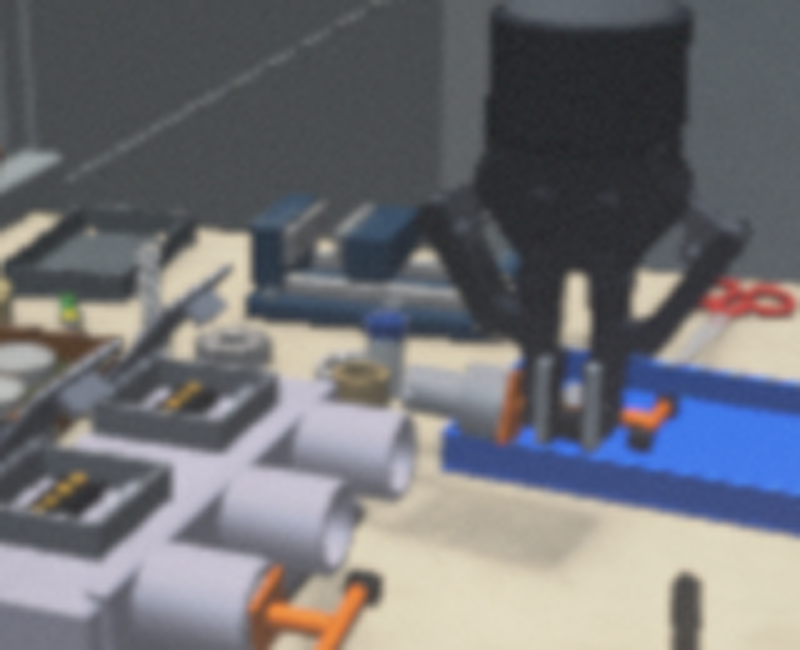

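View pics/b6t.png

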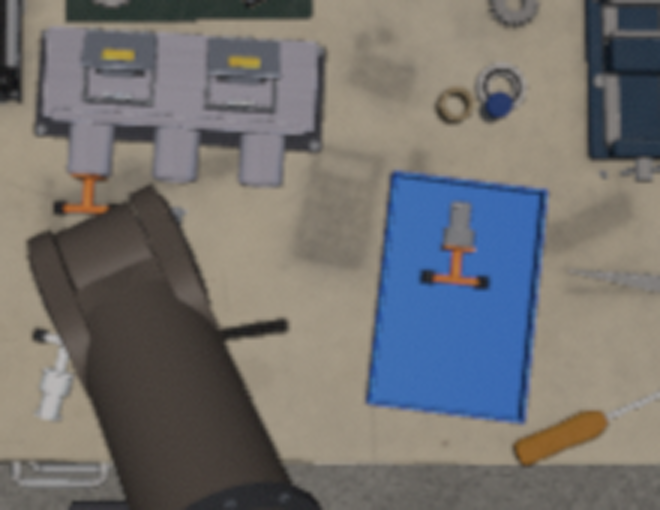

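Request:
apply_moves:
  deltas:
    - {"tx":-0.5,"ty":-0.1,"tz":0,"turn":0}
    - {"tx":-1.1,"ty":-0.25,"tz":0,"turn":0}
    - {"tx":-1.8,"ty":-0.4,"tz":0,"turn":0}
    - {"tx":-2.5,"ty":-0.6,"tz":0,"turn":0}
    - {"tx":-3.2,"ty":-0.75,"tz":0,"turn":0}
    - {"tx":-3.9,"ty":-0.9,"tz":0,"turn":0}
    - {"tx":-4.6,"ty":-1.05,"tz":0,"turn":0}
    - {"tx":-5.3,"ty":-1.2,"tz":0,"turn":0}
    - {"tx":-5.9,"ty":-1.35,"tz":0,"turn":0}
    - {"tx":-6.3,"ty":-1.45,"tz":0,"turn":0}
    - {"tx":-6.47,"ty":-1.5,"tz":0,"turn":0}
    - {"tx":-6.47,"ty":-1.5,"tz":0,"turn":0}

```text
time_s: 25.18
position: [372.1, -263.1, 141.8]
eef_rot: [[0.05, 0.999, -0.001], [0.999, -0.05, 0.001], [0.001, -0.001, -1.0]]
contact_force: [0.8, 1.3, -0.5]
gripper_width: 11.8
```

```bash
python3 -c "
from h import *
pic('side','b7',230,410,90,250,4)
print(sensors.sense()['position'],sensors.sense()['gripper_width'],tray())"
```

```text
[ 372.42244723 -262.51587664  141.93104063] 12.04951755555592 (array([[ 353.77943371, -174.61708213],
       [ 587.67556087, -202.52379919],
       [ 570.9596276 , -360.03908158],
       [ 337.43668025, -329.70638086]]), array([ 462.46282561, -266.72158594,   24.        ]))
```

View pics/b7.png

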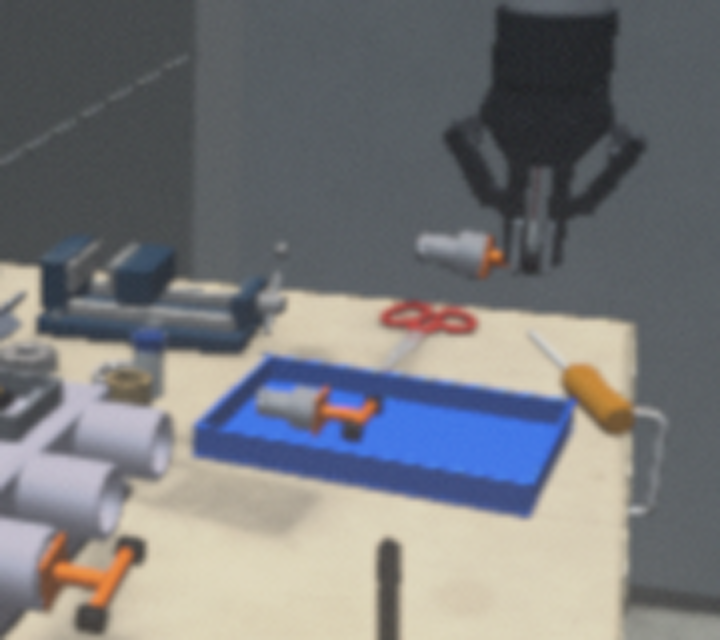

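Request:
apply_moves:
  deltas:
    - {"tx":0,"ty":0.14,"tz":0.6,"turn":0}
    - {"tx":0,"ty":0.14,"tz":1.3,"turn":0}
    - {"tx":0,"ty":0.14,"tz":1.9,"turn":0}
    - {"tx":0,"ty":0.14,"tz":2.3,"turn":0}
    - {"tx":0,"ty":0.14,"tz":2.45,"turn":0}
    - {"tx":0,"ty":0.14,"tz":2.52,"turn":0}
    - {"tx":0,"ty":0.14,"tz":2.56,"turn":0}
    - {"tx":0,"ty":0.14,"tz":2.56,"turn":0}

```text
time_s: 26.28
position: [379.8, -263.9, 14.8]
eef_rot: [[0.049, 0.999, 0.001], [0.999, -0.049, -0.001], [-0.001, 0.001, -1.0]]
contact_force: [0.4, -0.2, 0.4]
gripper_width: 11.9
```

```bash
python3 -c "
from h import *
pic('side','b8',230,410,90,250,4)
print(sensors.sense()['position'],sensors.sense()['gripper_width'])"
```

```text
[ 379.74544624 -263.87815143   14.82139161] 12.009375827778602
```

View pics/b8.png

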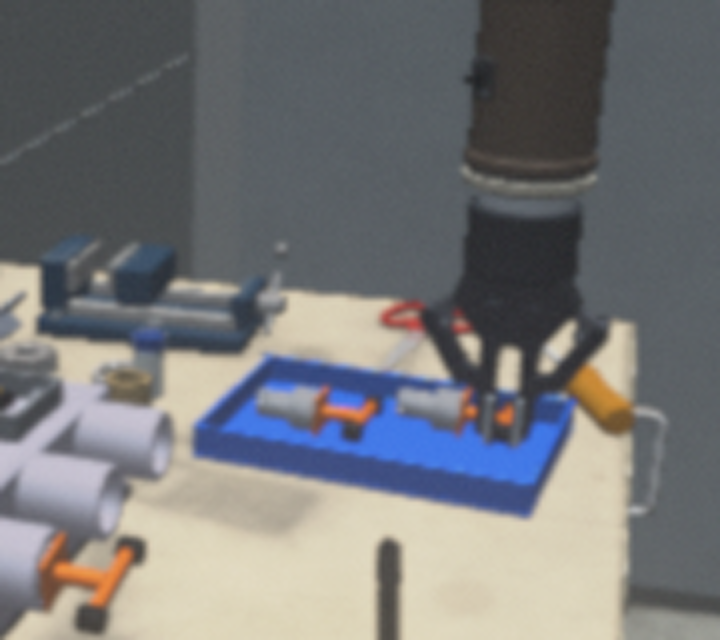

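Request:
apply_moves:
  deltas:
    - {"tx":0,"ty":0,"tz":0,"turn":0}
    - {"tx":0,"ty":0,"tz":0,"turn":0}
    - {"tx":0,"ty":0,"tz":-0.6,"turn":0}
    - {"tx":0,"ty":0,"tz":-1.5,"turn":0}
    - {"tx":0.3,"ty":0.1,"tz":-2.4,"turn":0}
    - {"tx":1.0,"ty":0.4,"tz":-2.7,"turn":0}
    - {"tx":1.8,"ty":0.7,"tz":-2.7,"turn":0}
    - {"tx":2.6,"ty":1.0,"tz":-2.7,"turn":0}
    - {"tx":3.4,"ty":1.4,"tz":-2.7,"turn":0}
    - {"tx":4.2,"ty":1.75,"tz":-2.7,"turn":0}
    - {"tx":5.0,"ty":2.1,"tz":-2.7,"turn":0}
    - {"tx":5.0,"ty":2.1,"tz":-2.7,"turn":0}
  claw: 195

```text
time_s: 27.82
position: [497.7, -15.3, 149.5]
eef_rot: [[0.044, 0.999, 0.001], [0.999, -0.044, 0.002], [0.002, 0.001, -1.0]]
contact_force: [-0.8, -0.4, 0.3]
gripper_width: 20.2
```

Request:
apply_moves:
  deltas:
    - {"tx":0.7,"ty":0.3,"tz":0,"turn":0}
    - {"tx":1.4,"ty":0.6,"tz":0.2,"turn":0}
    - {"tx":1.9,"ty":0.8,"tz":0.4,"turn":0}
    - {"tx":2.05,"ty":0.84,"tz":0.5,"turn":0}
    - {"tx":2.05,"ty":0.84,"tz":0.5,"turn":0}
  claw: 190

```text
time_s: 28.45
position: [542.8, 80.3, 123.8]
eef_rot: [[0.049, 0.999, -0.001], [0.999, -0.049, -0.001], [-0.001, -0.001, -1.0]]
contact_force: [-0.4, -0.4, 0.2]
gripper_width: 21.9
```

```bash
python3 -c "
from h import *
pic('side','c1',190,340,120,240,5);pic('top','c1t',190,410,130,300,3)
print(sensors.sense()['position'],tray())
P=sensors.sense()['position'];print([(proj('side',p)-[190,120])*5 for p in (P,(544,80.9,75.5))])"
```

```text
[543.15992226  79.51994173 124.43518268] (array([[ 352.71759908, -174.53757539],
       [ 587.34726463, -201.8211451 ],
       [ 571.20485109, -358.39358692],
       [ 336.93266559, -328.69009432]]), array([ 462.0505951 , -265.86060043,   24.        ]))
[array([364.40634822, 427.76490542]), array([361.77293687, 535.12995953])]
```

View pics/c1.png

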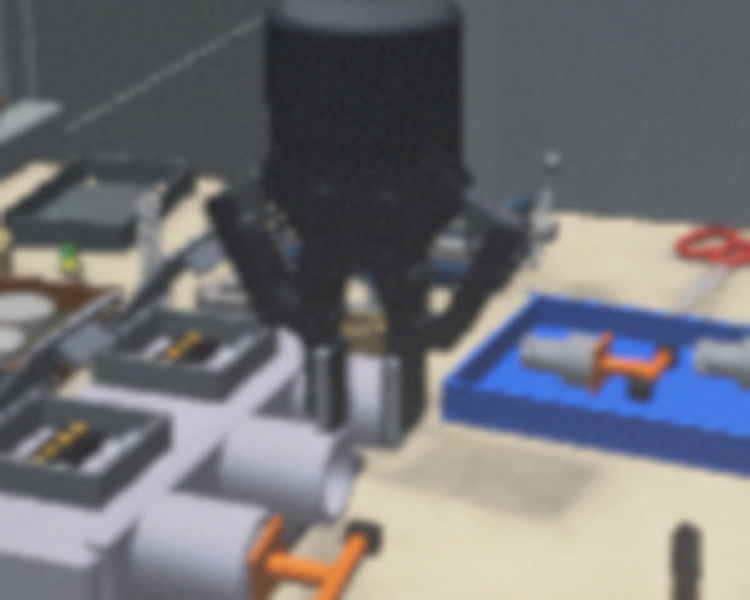

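View pics/c1t.png

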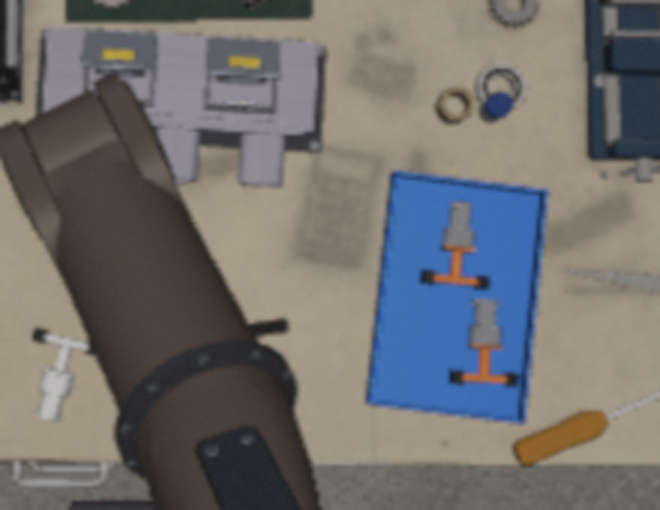

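Request:
apply_moves:
  deltas:
    - {"tx":0.02,"ty":0,"tz":0.5,"turn":0}
    - {"tx":0.02,"ty":0,"tz":1.0,"turn":0}
    - {"tx":0.02,"ty":0,"tz":1.15,"turn":0}
    - {"tx":0.02,"ty":0,"tz":1.22,"turn":0}
    - {"tx":0.02,"ty":0,"tz":1.22,"turn":0}

```text
time_s: 29.18
position: [543.9, 82.0, 64.0]
eef_rot: [[0.05, 0.999, 0.001], [0.999, -0.05, 0.0], [0.0, 0.001, -1.0]]
contact_force: [0.1, -0.2, -0.3]
gripper_width: 21.5
```

Request:
apply_moves:
  deltas:
    - {"tx":0,"ty":0,"tz":0,"turn":0}
    - {"tx":0,"ty":0,"tz":0,"turn":0}
    - {"tx":0,"ty":0,"tz":0,"turn":0}
    - {"tx":0,"ty":0,"tz":0,"turn":0}
  claw: 255

```text
time_s: 29.68
position: [543.7, 82.3, 63.4]
eef_rot: [[0.049, 0.999, 0.0], [0.999, -0.049, 0.0], [0.0, 0.0, -1.0]]
contact_force: [0.4, -1.1, 1.6]
gripper_width: 12.1
```

```bash
python3 -c "
from h import *
pic('side','c2',190,340,120,240,5)
print(sensors.sense()['position'])";python3 arc.py 10 110 8;echo; python3 arc.py 110 205 8
```

```text
[543.66377069  82.24153615  63.39245529]
{"tx": 0.03, "ty": -0.01, "tz": -0.12, "turn": 0}, {"tx": 0.09, "ty": -0.03, "tz": -0.22, "turn": 0}, {"tx": 0.17, "ty": -0.04, "tz": -0.32, "turn": 0}, {"tx": 0.27, "ty": -0.06, "tz": -0.39, "turn": 0}, {"tx": 0.38, "ty": -0.07, "tz": -0.44, "turn": 0}, {"tx": 0.50, "ty": -0.08, "tz": -0.46, "turn": 0}, {"tx": 0.62, "ty": -0.10, "tz": -0.46, "turn": 0}, {"tx": 0.74, "ty": -0.11, "tz": -0.43, "turn": 0}, 
{"tx": 0.10, "ty": -0.01, "tz": 0.05, "turn": 0}, {"tx": 0.20, "ty": -0.03, "tz": 0.12, "turn": 0}, {"tx": 0.27, "ty": -0.04, "tz": 0.21, "turn": 0}, {"tx": 0.33, "ty": -0.05, "tz": 0.31, "turn": 0}, {"tx": 0.36, "ty": -0.07, "tz": 0.42, "turn": 0}, {"tx": 0.37, "ty": -0.08, "tz": 0.54, "turn": 0}, {"tx": 0.35, "ty": -0.09, "tz": 0.65, "turn": 0}, {"tx": 0.32, "ty": -0.11, "tz": 0.76, "turn": 0},
```

View pics/c2.png

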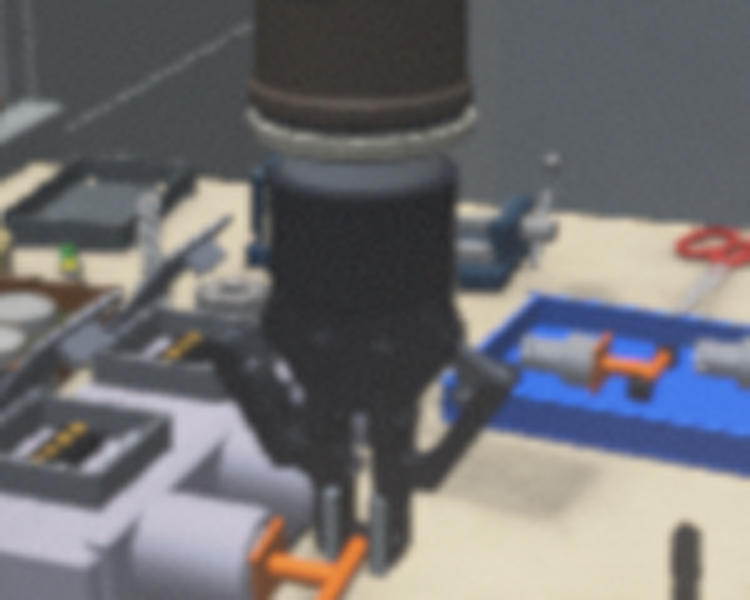

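Request:
apply_moves:
  deltas:
    - {"tx":0.03,"ty":-0.01,"tz":-0.12,"turn":0}
    - {"tx":0.09,"ty":-0.03,"tz":-0.22,"turn":0}
    - {"tx":0.17,"ty":-0.04,"tz":-0.32,"turn":0}
    - {"tx":0.27,"ty":-0.06,"tz":-0.39,"turn":0}
    - {"tx":0.38,"ty":-0.07,"tz":-0.44,"turn":0}
    - {"tx":0.5,"ty":-0.08,"tz":-0.46,"turn":0}
    - {"tx":0.62,"ty":-0.1,"tz":-0.46,"turn":0}
    - {"tx":0.74,"ty":-0.11,"tz":-0.43,"turn":0}

```text
time_s: 30.72
position: [539.9, 119.9, 84.8]
eef_rot: [[0.049, 0.999, 0.0], [0.999, -0.049, -0.0], [-0.0, 0.0, -1.0]]
contact_force: [1.5, -1.5, 0.1]
gripper_width: 12.6
```

Request:
apply_moves:
  deltas:
    - {"tx":0.1,"ty":-0.01,"tz":0.05,"turn":0}
    - {"tx":0.2,"ty":-0.03,"tz":0.12,"turn":0}
    - {"tx":0.27,"ty":-0.04,"tz":0.21,"turn":0}
    - {"tx":0.33,"ty":-0.05,"tz":0.31,"turn":0}
    - {"tx":0.36,"ty":-0.07,"tz":0.42,"turn":0}
    - {"tx":0.37,"ty":-0.08,"tz":0.54,"turn":0}
    - {"tx":0.35,"ty":-0.09,"tz":0.65,"turn":0}
    - {"tx":0.32,"ty":-0.11,"tz":0.76,"turn":0}
    - {"tx":0.32,"ty":-0.11,"tz":0.76,"turn":0}

```text
time_s: 31.85
position: [535.0, 135.3, 46.4]
eef_rot: [[0.049, 0.999, -0.0], [0.999, -0.049, -0.0], [-0.0, -0.0, -1.0]]
contact_force: [2.2, -0.7, -0.4]
gripper_width: 12.4
```

```bash
python3 -c "
from h import *
pic('side','c3',190,340,120,240,5)
print(sensors.sense()['position'])"
```

```text
[535.01440826 135.45209904  46.53263425]
```

View pics/c3.png

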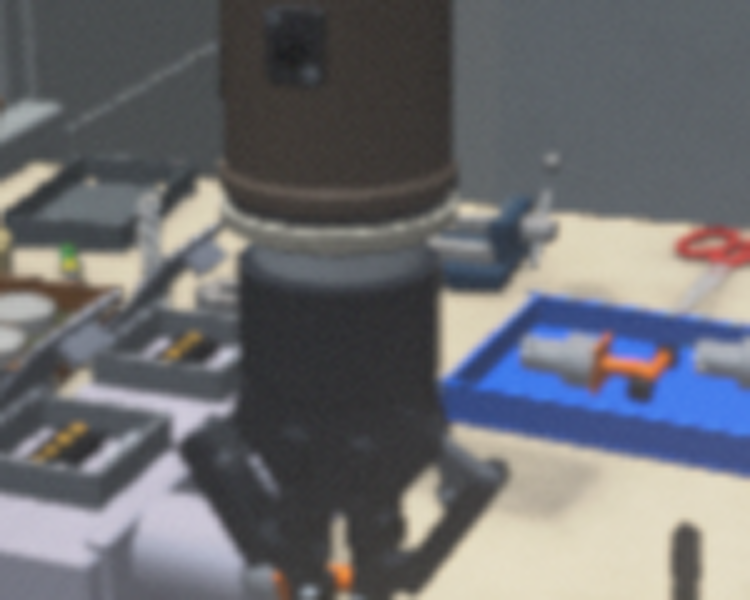

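Request:
apply_moves:
  deltas:
    - {"tx":0,"ty":0,"tz":0,"turn":0}
    - {"tx":0,"ty":0,"tz":0,"turn":0}
    - {"tx":0,"ty":0,"tz":-0.6,"turn":0}
    - {"tx":0,"ty":0,"tz":-1.5,"turn":0}
    - {"tx":-0.5,"ty":0,"tz":-1.7,"turn":0}
    - {"tx":-1.02,"ty":0,"tz":-1.5,"turn":0}
    - {"tx":-1.02,"ty":0,"tz":-1.2,"turn":0}
    - {"tx":-1.02,"ty":0,"tz":-0.7,"turn":0}
    - {"tx":-1.02,"ty":0,"tz":-0.47,"turn":0}
    - {"tx":-1.02,"ty":0,"tz":-0.47,"turn":0}
  claw: 190

```text
time_s: 33.15
position: [531.8, 85.3, 69.4]
eef_rot: [[0.048, 0.999, -0.002], [0.999, -0.048, -0.0], [-0.0, -0.002, -1.0]]
contact_force: [-0.1, 0.0, -0.1]
gripper_width: 22.1
```

Request:
apply_moves:
  deltas:
    - {"tx":0,"ty":0,"tz":0,"turn":0}
    - {"tx":0,"ty":0,"tz":0,"turn":0}
    - {"tx":0,"ty":0,"tz":0,"turn":0}
    - {"tx":0,"ty":0,"tz":0,"turn":0}
  claw: 255

```text
time_s: 33.65
position: [532.9, 84.8, 70.6]
eef_rot: [[0.049, 0.999, 0.001], [0.999, -0.049, 0.0], [0.0, 0.001, -1.0]]
contact_force: [-0.1, 0.9, 0.1]
gripper_width: 12.2
```

```bash
python3 -c "
from h import *
pic('side','c4',190,340,140,260,5)
print(sensors.sense()['position'])";python3 arc.py 25 145 10;echo; python3 arc.py 145 175 2 0
```

```text
[532.92092789  84.80594887  70.6070307 ]
{"tx": 0.06, "ty": -0.01, "tz": -0.10, "turn": 0}, {"tx": 0.14, "ty": -0.03, "tz": -0.19, "turn": 0}, {"tx": 0.24, "ty": -0.04, "tz": -0.25, "turn": 0}, {"tx": 0.34, "ty": -0.05, "tz": -0.30, "turn": 0}, {"tx": 0.46, "ty": -0.07, "tz": -0.32, "turn": 0}, {"tx": 0.58, "ty": -0.08, "tz": -0.32, "turn": 0}, {"tx": 0.69, "ty": -0.09, "tz": -0.29, "turn": 0}, {"tx": 0.80, "ty": -0.11, "tz": -0.24, "turn": 0}, {"tx": 0.89, "ty": -0.12, "tz": -0.17, "turn": 0}, {"tx": 0.97, "ty": -0.13, "tz": -0.08, "turn": 0}, 
{"tx": 0.07, "ty": -0.00, "tz": 0.13, "turn": 0}, {"tx": 0.10, "ty": -0.00, "tz": 0.27, "turn": 0},
```

View pics/c4.png

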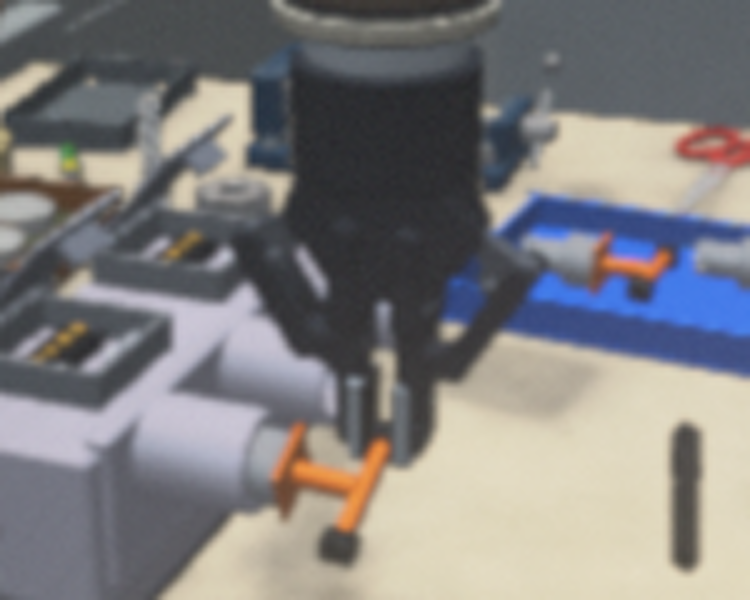

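Request:
apply_moves:
  deltas:
    - {"tx":0.06,"ty":-0.01,"tz":-0.1,"turn":0}
    - {"tx":0.14,"ty":-0.03,"tz":-0.19,"turn":0}
    - {"tx":0.24,"ty":-0.04,"tz":-0.25,"turn":0}
    - {"tx":0.34,"ty":-0.05,"tz":-0.3,"turn":0}
    - {"tx":0.46,"ty":-0.07,"tz":-0.32,"turn":0}
    - {"tx":0.58,"ty":-0.08,"tz":-0.32,"turn":0}
    - {"tx":0.69,"ty":-0.09,"tz":-0.29,"turn":0}
    - {"tx":0.8,"ty":-0.11,"tz":-0.24,"turn":0}
    - {"tx":0.89,"ty":-0.12,"tz":-0.17,"turn":0}
    - {"tx":0.97,"ty":-0.13,"tz":-0.08,"turn":0}
    - {"tx":0.97,"ty":-0.13,"tz":-0.08,"turn":0}

```text
time_s: 35.08
position: [528.1, 133.9, 73.8]
eef_rot: [[0.048, 0.999, -0.001], [0.999, -0.048, -0.0], [-0.0, -0.001, -1.0]]
contact_force: [0.4, 0.3, 0.6]
gripper_width: 11.8
```

Request:
apply_moves:
  deltas:
    - {"tx":0,"ty":-0.06,"tz":0,"turn":0}
    - {"tx":0,"ty":-0.12,"tz":0,"turn":0}
    - {"tx":0.07,"ty":-0.12,"tz":0.13,"turn":0}
    - {"tx":0.1,"ty":-0.12,"tz":0.27,"turn":0}
    - {"tx":0.1,"ty":-0.12,"tz":0.27,"turn":0}

```text
time_s: 35.7
position: [522.6, 139.2, 60.2]
eef_rot: [[0.048, 0.999, -0.001], [0.999, -0.048, 0.0], [0.0, -0.001, -1.0]]
contact_force: [-0.6, 0.8, -0.8]
gripper_width: 11.9
```

```bash
python3 -c "
from h import *
pic('side','c5',190,340,140,260,5)
print(sensors.sense()['position'])"
```

```text
[522.80014307 139.10126984  60.49069612]
```

View pics/c5.png

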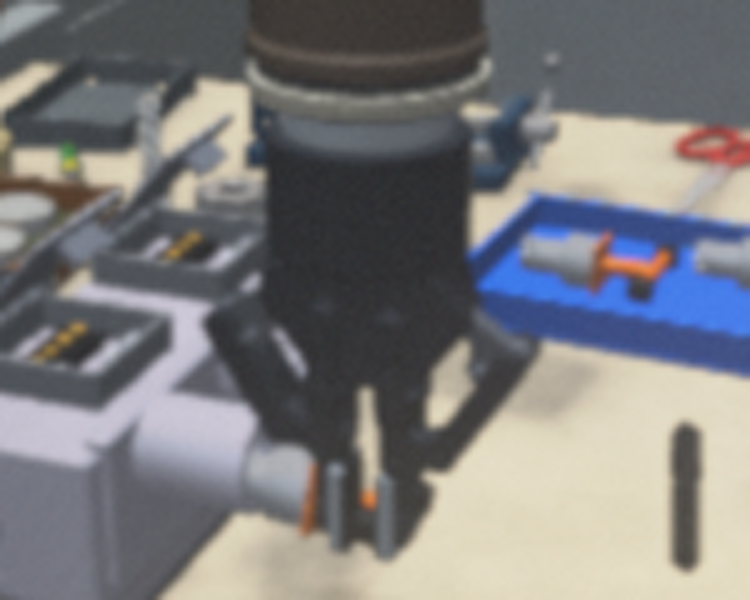

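Request:
apply_moves:
  deltas:
    - {"tx":0,"ty":-0.15,"tz":0,"turn":0}
    - {"tx":0,"ty":-0.35,"tz":0,"turn":0}
    - {"tx":0,"ty":-0.55,"tz":0,"turn":0}
    - {"tx":0,"ty":-0.75,"tz":0,"turn":0}
    - {"tx":0,"ty":-0.95,"tz":0,"turn":0}
    - {"tx":0,"ty":-1.1,"tz":0,"turn":0}
    - {"tx":0,"ty":-1.1,"tz":-0.3,"turn":0}
    - {"tx":0,"ty":-1.1,"tz":-0.9,"turn":0}
    - {"tx":0,"ty":-1.1,"tz":-1.5,"turn":0}
    - {"tx":0,"ty":-1.1,"tz":-1.6,"turn":0}
    - {"tx":0,"ty":-1.1,"tz":-1.6,"turn":0}

```text
time_s: 37.12
position: [468.2, 141.4, 141.2]
eef_rot: [[0.049, 0.999, 0.001], [0.999, -0.049, 0.0], [0.0, 0.001, -1.0]]
contact_force: [-0.3, -1.1, -1.6]
gripper_width: 11.9
```

```bash
python3 -c "
from h import *
pic('side','c6',190,350,110,240,5)
print(sensors.sense()['position'],sensors.sense()['gripper_width'],tray())"
```

```text
[467.70455141 141.21943692 140.50920991] 11.97239543285776 (array([[ 352.2698433 , -174.50123994],
       [ 587.35018005, -201.60827827],
       [ 571.35761244, -358.20410004],
       [ 336.63083906, -328.67186944]]), array([ 461.90211871, -265.74637192,   24.        ]))
```

View pics/c6.png

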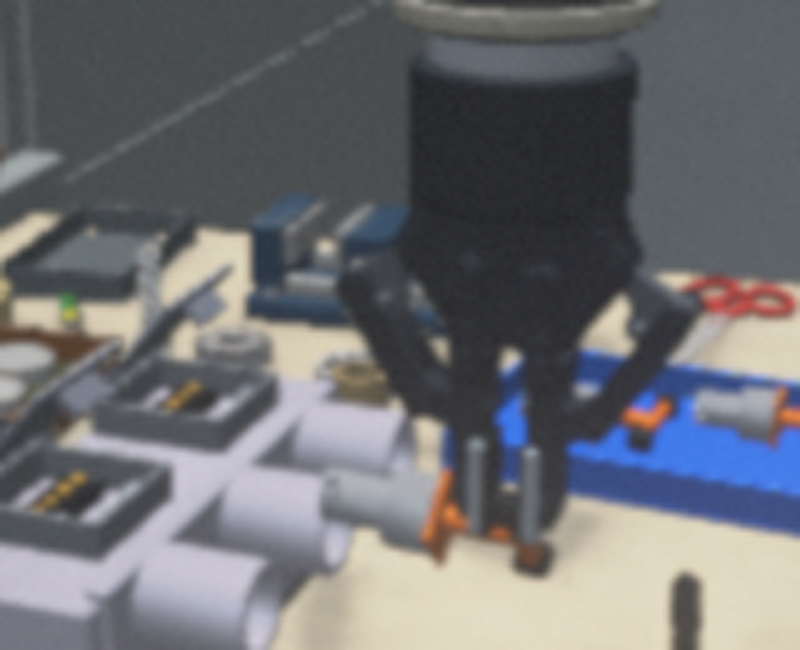

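```bash
python3 -c "
from h import *
pic('top','c7',295,385,180,280,6)
for n,p in [('p2L',(331.9,221.6)),('p2R',(352.5,223.6)),('p1L',(341.5,255.0)),('p1R',(362.2,256))]: print(n,plane('top',p,19))
im=cam('side')['pixels'][110:240,190:350,::-1]
pic('side','c7s',255,310,190,230,12)"
```

```text
p2L [ 482.22174089 -235.89864798   19.        ]
p2R [ 476.41708378 -299.1456067    19.        ]
p1L [ 380.61355021 -264.09147704   19.        ]
p1R [ 377.88807947 -327.27456694   19.        ]
```

View pics/c7.png

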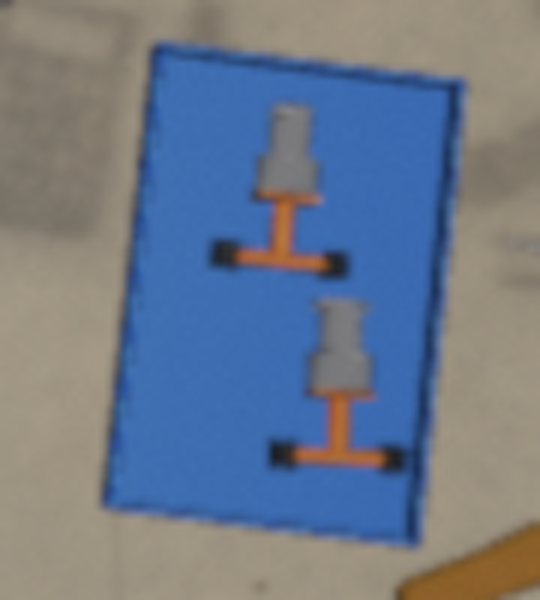

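View pics/c7s.png

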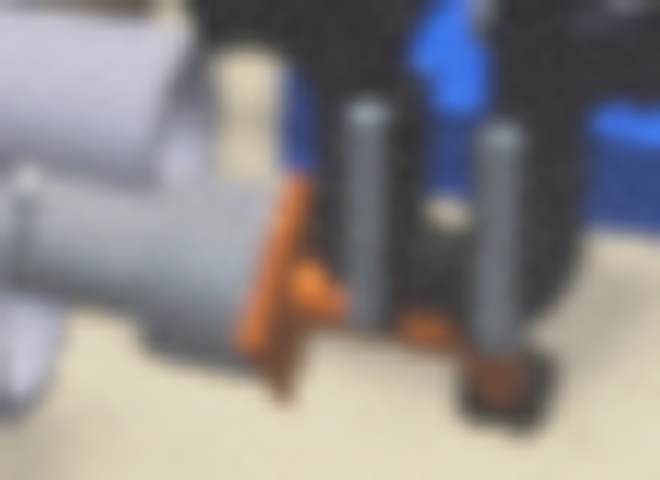

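```bash
python3 -c "
from h import *
S=lambda x,y:((x+.5)/12-.5+255,(y+.5)/12-.5+190)
n=np.array([.9988,-.049,0]);c=np.array([467.7,141.2,150.5])
for p in [(505,390),(425,250),(425,328)]:
  o,d=ray('side',S(*p)); print(o+d*((c-o)@n/(d@n)))
print(proj('side',c),S(425,250))
# point at dist 56 from held knob along ray
o,d=ray('side',S(505,390))
t=np.linspace(400,1000,6001);P=o+t[:,None]*d;e=np.linalg.norm(P-c,axis=1);i=e.argmin();print(P[i],e[i]); j=np.where(e<56)[0]; print(P[j[0]] if len(j) else 0,P[j[-1]] if len(j) else 0)
"
```

```text
[465.97996288 106.13932506 111.67992203]
[468.34667563 154.38162485 158.0143813 ]
[468.28996264 153.22560581 144.62365271]
[291.97207456 211.20785368] (289.9583333333333, 210.375)
[456.98443241 147.76021254 133.35682378] 21.25437056736941
[447.23243652 192.88114507 156.85661152] [466.71760205 102.72638606 109.90240242]
```

Request:
apply_moves:
  deltas:
    - {"tx":-0.4,"ty":-0.1,"tz":0,"turn":0}
    - {"tx":-1.0,"ty":-0.2,"tz":0,"turn":0}
    - {"tx":-1.7,"ty":-0.3,"tz":0,"turn":0}
    - {"tx":-2.4,"ty":-0.45,"tz":0,"turn":-0.02}
    - {"tx":-3.1,"ty":-0.55,"tz":0,"turn":-0.04}
    - {"tx":-3.8,"ty":-0.7,"tz":0,"turn":-0.06}
    - {"tx":-4.5,"ty":-0.8,"tz":0,"turn":-0.08}
    - {"tx":-5.2,"ty":-0.95,"tz":0,"turn":-0.1}
    - {"tx":-5.9,"ty":-1.05,"tz":0,"turn":-0.1}
    - {"tx":-6.5,"ty":-1.2,"tz":0,"turn":-0.1}
    - {"tx":-6.9,"ty":-1.24,"tz":0,"turn":-0.1}
    - {"tx":-6.9,"ty":-1.24,"tz":0,"turn":-0.1}

```text
time_s: 38.88
position: [388.3, -201.3, 140.3]
eef_rot: [[-0.048, 0.999, -0.001], [0.999, 0.048, 0.0], [0.0, -0.001, -1.0]]
contact_force: [0.7, 0.1, -0.5]
gripper_width: 12.2
```

```bash
python3 -c "
from h import *
pic('side','c8',230,410,90,250,4)
print(sensors.sense()['position'],sensors.sense()['gripper_width'],tray())"
```

```text
[ 388.70650714 -200.13213548  140.40223584] 12.190078111382764 (array([[ 354.80429049, -174.40224051],
       [ 587.7114392 , -202.1855672 ],
       [ 571.21057661, -357.67398006],
       [ 338.67021147, -327.50600073]]), array([ 463.09912944, -265.44194712,   24.        ]))
```

View pics/c8.png

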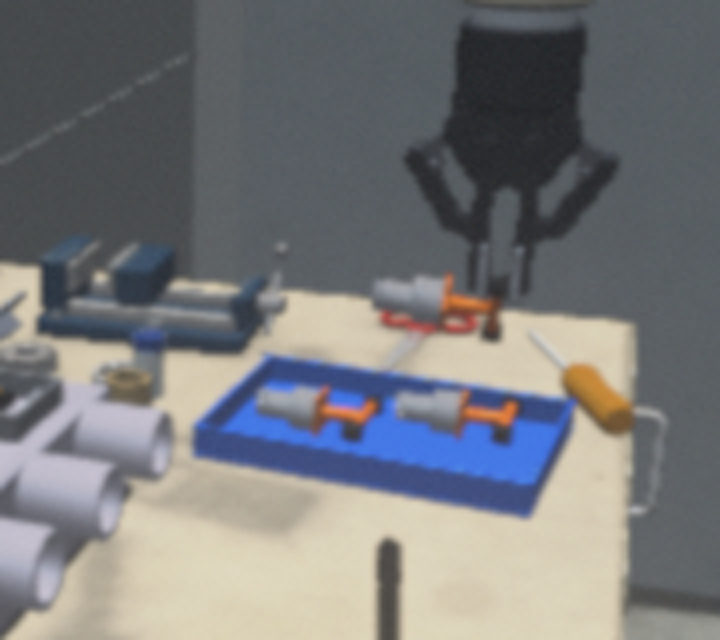

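Request:
apply_moves:
  deltas:
    - {"tx":-0.3,"ty":0,"tz":0,"turn":0}
    - {"tx":-0.6,"ty":0.02,"tz":0,"turn":0}
    - {"tx":-0.9,"ty":0.02,"tz":0.1,"turn":0}
    - {"tx":-1.0,"ty":0.02,"tz":0.3,"turn":0}
    - {"tx":-1.0,"ty":0.02,"tz":0.7,"turn":0}
    - {"tx":-1.0,"ty":0.02,"tz":1.1,"turn":0}
    - {"tx":-1.0,"ty":0.02,"tz":1.35,"turn":0}
    - {"tx":-1.0,"ty":0.02,"tz":1.4,"turn":0}
    - {"tx":-1.0,"ty":0.02,"tz":1.4,"turn":0}

```text
time_s: 40.1
position: [392.7, -249.9, 70.9]
eef_rot: [[-0.051, 0.999, 0.0], [0.999, 0.051, -0.0], [-0.0, 0.0, -1.0]]
contact_force: [-0.0, -0.7, -2.1]
gripper_width: 12.0
```

```bash
python3 -c "
from h import *
pic('side','c9',280,380,150,220,8)
print(sensors.sense()['position'],sensors.sense()['gripper_width'])"
```

```text
[ 392.90809935 -250.0388759    71.21137959] 11.80737875867179
```

View pics/c9.png

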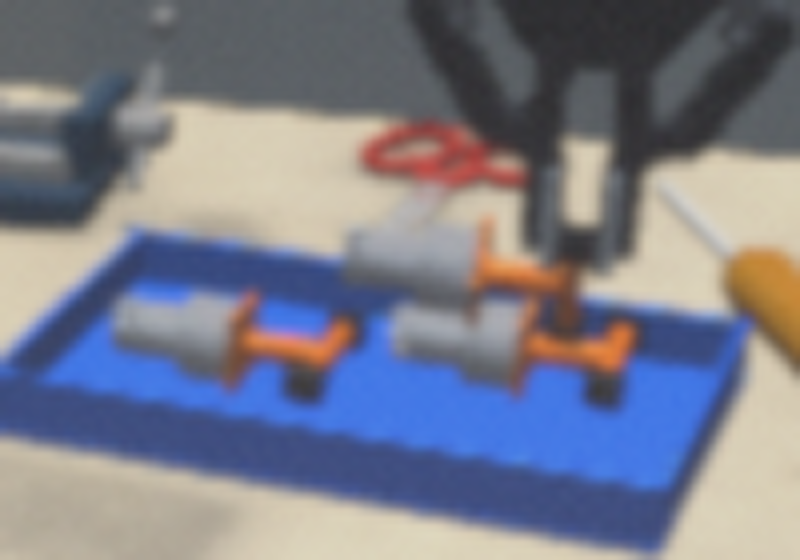

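```bash
python3 -c "
from h import *
f=lambda P:(proj('side',P)-[280,150])*8
for n,P in dict(p1L=(380,-266,19),p1R=(378,-322,19),p2L=(481,-238,19),p2R=(478,-295,19),tcp=(392.9,-250,71),tcpmid=(392.9,-250,20)).items(): print(n,f(P))
pic('top','d1',295,385,180,280,6)"
```

```text
p1L [602.37832872 386.79255577]
p1R [621.667975   330.02733531]
p2L [304.01442133 382.45305617]
p2R [339.31609508 325.51968524]
tcp [573.54443073 261.23669434]
tcpmid [560.71161346 397.06583895]
```

View pics/d1.png

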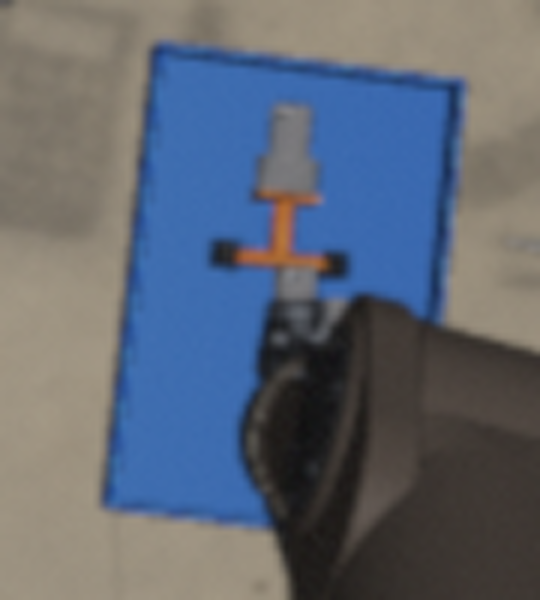

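Request:
apply_moves:
  deltas:
    - {"tx":0,"ty":0,"tz":-0.3,"turn":0}
    - {"tx":0.3,"ty":0,"tz":-0.4,"turn":0}
    - {"tx":0.7,"ty":0,"tz":-0.4,"turn":0}
    - {"tx":1.0,"ty":0,"tz":-0.3,"turn":0}
    - {"tx":1.0,"ty":0,"tz":0,"turn":0}
    - {"tx":1.0,"ty":0,"tz":0.25,"turn":0}
    - {"tx":1.0,"ty":0,"tz":0.4,"turn":0}
    - {"tx":1.0,"ty":0,"tz":0.4,"turn":0}

```text
time_s: 41.25
position: [389.6, -199.8, 50.3]
eef_rot: [[-0.051, 0.999, -0.001], [0.999, 0.051, 0.001], [0.001, -0.001, -1.0]]
contact_force: [0.3, 0.5, -1.4]
gripper_width: 12.1
```

```bash
python3 -c "
from h import *
pic('side','d2',280,380,150,220,8);pic('top','d2t',295,385,180,280,6)
print(sensors.sense()['position'],sensors.sense()['gripper_width'])"
```

```text
[ 390.11576296 -200.0760224    50.88116709] 12.180199830106288
```

View pics/d2.png

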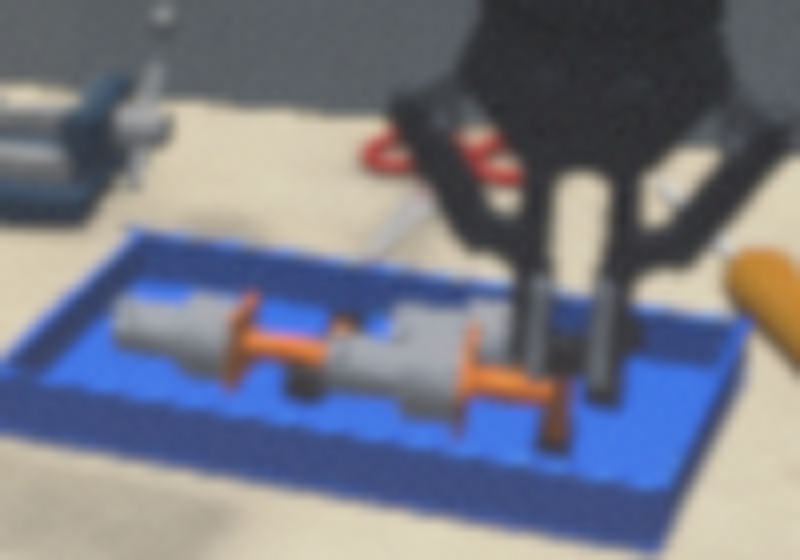

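View pics/d2t.png

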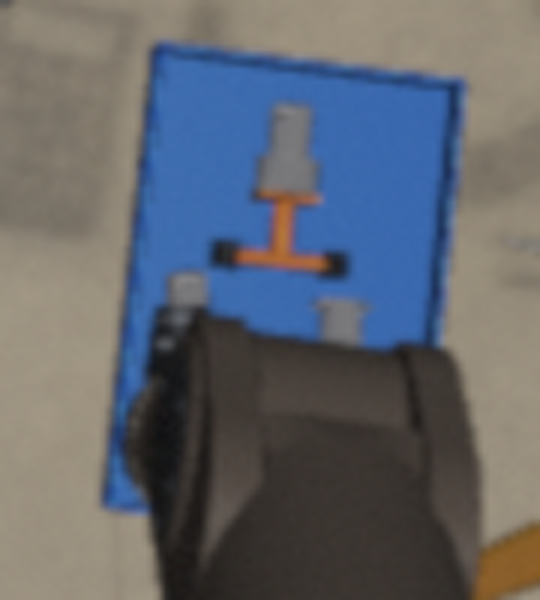

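Request:
apply_moves:
  deltas:
    - {"tx":0,"ty":0,"tz":0.1,"turn":0}
    - {"tx":0,"ty":0,"tz":0.18,"turn":0}
    - {"tx":0,"ty":0,"tz":0.24,"turn":0}
    - {"tx":0,"ty":0,"tz":0.3,"turn":0}
    - {"tx":0,"ty":0,"tz":0.3,"turn":0}

```text
time_s: 41.98
position: [389.9, -200.1, 35.6]
eef_rot: [[-0.051, 0.999, -0.0], [0.999, 0.051, -0.0], [-0.0, -0.0, -1.0]]
contact_force: [0.5, -0.6, -0.4]
gripper_width: 12.2
```

```bash
python3 -c "
from h import *
pic('side','d3',280,380,150,220,8)
print(sensors.sense()['position'],sensors.sense()['contact_force'])"
```

```text
[ 389.90260639 -200.08541376   35.66725228] [ 0.46192907 -0.10156023 -1.11428374]
```

View pics/d3.png

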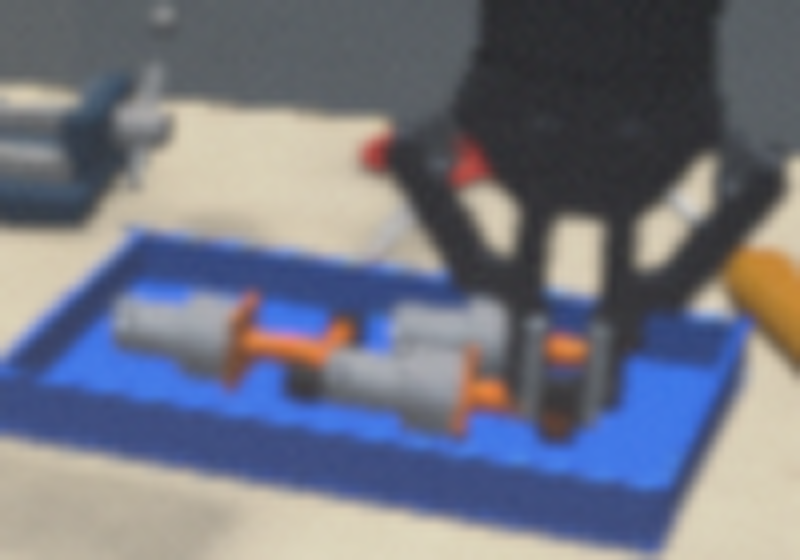

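Request:
apply_moves:
  deltas:
    - {"tx":0,"ty":0,"tz":0.1,"turn":0}
    - {"tx":0,"ty":0,"tz":0.18,"turn":0}
    - {"tx":0,"ty":0,"tz":0.26,"turn":0}
    - {"tx":0,"ty":0,"tz":0.3,"turn":0}
    - {"tx":0,"ty":0,"tz":0.3,"turn":0}

```text
time_s: 42.65
position: [390.0, -200.0, 20.7]
eef_rot: [[-0.051, 0.999, -0.0], [0.999, 0.051, -0.0], [-0.0, -0.0, -1.0]]
contact_force: [-0.2, -0.5, -0.5]
gripper_width: 12.1
```

```bash
python3 -c "
from h import *
pic('side','d4',280,380,150,220,8)
print(sensors.sense()['position'],sensors.sense()['contact_force'])"
```

```text
[ 390.00087943 -200.05382941   20.7550418 ] [ 0.0128504  -0.21172852 -0.91301192]
```

View pics/d4.png

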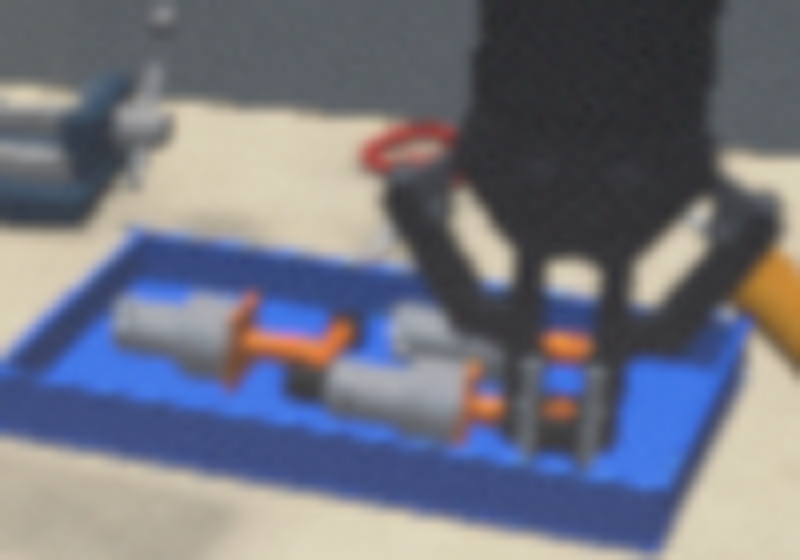

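Request:
apply_moves:
  deltas:
    - {"tx":0,"ty":0,"tz":0,"turn":0}
    - {"tx":0,"ty":0,"tz":0,"turn":0}
    - {"tx":0,"ty":0,"tz":0,"turn":0}
    - {"tx":0,"ty":0,"tz":-0.4,"turn":0}
    - {"tx":0,"ty":0,"tz":-1.0,"turn":0}
    - {"tx":0,"ty":0,"tz":-2.0,"turn":0}
    - {"tx":0.5,"ty":0.2,"tz":-3.0,"turn":0.05}
    - {"tx":1.2,"ty":0.5,"tz":-3.8,"turn":0.1}
    - {"tx":2.0,"ty":0.9,"tz":-4.0,"turn":0.1}
    - {"tx":2.5,"ty":1.2,"tz":-4.0,"turn":0.1}
    - {"tx":2.5,"ty":1.2,"tz":-4.0,"turn":0.1}
  claw: 195

```text
time_s: 44.08
position: [444.4, -69.9, 221.1]
eef_rot: [[0.045, 0.999, 0.001], [0.999, -0.045, 0.001], [0.001, 0.001, -1.0]]
contact_force: [-1.8, -0.4, -0.6]
gripper_width: 20.0
```

```bash
python3 -c "
from h import *
pic('side','e1',165,385,130,230,3);pic('top','e1t',190,410,130,300,3)
print(sensors.sense()['position'],tray())"
```

```text
[443.09816068 -72.46501984 220.55870281] (array([[ 351.43166118, -175.46874283],
       [ 587.26606594, -201.32387598],
       [ 572.22219715, -357.38787041],
       [ 336.71363899, -329.10657629]]), array([ 461.90839081, -265.82176638,   24.        ]))
```

View pics/e1.png

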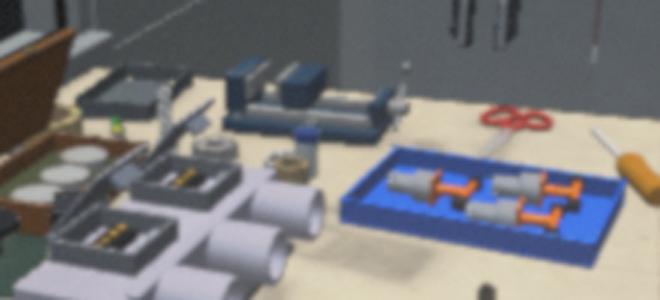

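View pics/e1t.png

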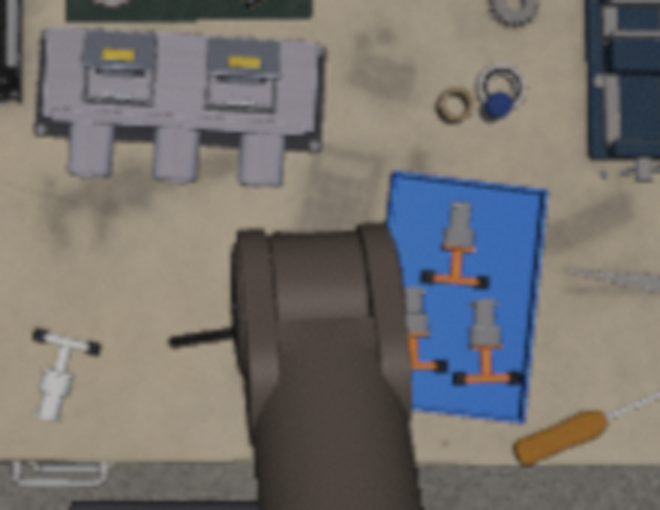

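```bash
python3 -c "
from h import *
im=cam('top')['pixels'];h=cv2.cvtColor(im,cv2.COLOR_RGB2HSV)
m=cv2.inRange(h[130:180,210:310],(20,120,90),(35,255,255))
n,l,s,c=cv2.connectedComponentsWithStats(m)
o=np.array([624.4,19.9]);ex=np.array([.9988,-.049]);ey=np.array([.049,.9988])
for i in range(1,n):
  if s[i,4]>5:
    P=plane('top',c[i]+[210,130],148)[:2];print(s[i],P,(P-o)@ex,(P-o)@ey)
P=np.array(sensors.sense()['position'][:2])
for t in (-60,60):
  T=o+44*ex+t*ey; print(T,(T-P)@ey/50,(T-P)@ex/50)
"
```

```text
[14 17 10  3 25] [685.33670981  75.98200636] 58.1155674422283 59.00060673259974
[56 19 10  3 26] [679.72675186 -41.70718365] 58.27911175262759 -58.82224418541205
[665.4072 -42.184 ] 0.8331340643218159 4.413644036152591
[671.2872  77.672 ] 3.233139920321816 4.413644036152593
```

Request:
apply_moves:
  deltas:
    - {"tx":0.1,"ty":0.6,"tz":0,"turn":0}
    - {"tx":0.25,"ty":1.3,"tz":0,"turn":0}
    - {"tx":0.4,"ty":2.0,"tz":0,"turn":0}
    - {"tx":0.5,"ty":2.7,"tz":0,"turn":0}
    - {"tx":0.65,"ty":3.4,"tz":0,"turn":0}
    - {"tx":0.8,"ty":4.0,"tz":0,"turn":0}
    - {"tx":0.82,"ty":4.41,"tz":0.2,"turn":0}
    - {"tx":0.82,"ty":4.41,"tz":0.5,"turn":0}
    - {"tx":0.82,"ty":4.41,"tz":0.7,"turn":0}
    - {"tx":0.82,"ty":4.41,"tz":0.7,"turn":0}
  claw: 255

```text
time_s: 45.48
position: [664.4, -42.7, 184.8]
eef_rot: [[0.05, 0.999, -0.002], [0.999, -0.05, -0.0], [-0.001, -0.002, -1.0]]
contact_force: [-0.4, 0.6, 0.4]
gripper_width: 0.1
```

```bash
python3 -c "
from h import *
pic('side','f1',165,285,100,220,5)
print(sensors.sense()['position'],sensors.sense()['contact_force'])"
```

```text
[664.94740633 -42.44230899 185.68826746] [-0.09395673 -1.17593952  0.02050073]
```

View pics/f1.png

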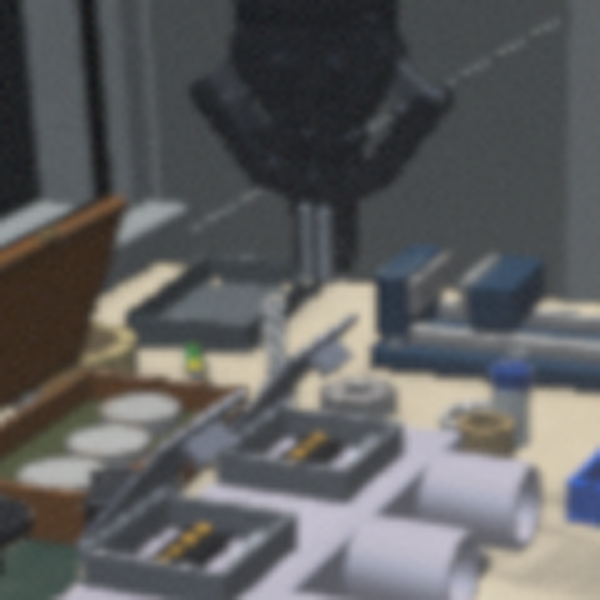

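```bash
python3 -c "
from h import *
o=np.array([624.4,19.9]);ex=np.array([.9988,-.049]);ey=np.array([.049,.9988])
f=lambda b,t,z:(proj('side',np.r_[o+b*ex+t*ey,z])-[165,100])*5
print(f(43,-60,157),f(43,-95,157),f(43,-25,157),f(44,-60,185.5),f(58,-60,148))"
```

```text
[326.49642631 333.38355797] [356.76318628 312.16644512] [294.12650617 356.07499401] [322.43630346 276.014842  ] [299.0972253 347.6437826]
```

Request:
apply_moves:
  deltas:
    - {"tx":0,"ty":0,"tz":0.3,"turn":0}
    - {"tx":0,"ty":0,"tz":0.6,"turn":0}
    - {"tx":0,"ty":0,"tz":0.8,"turn":0}
    - {"tx":0,"ty":0,"tz":1.0,"turn":0}
    - {"tx":0,"ty":0,"tz":1.15,"turn":0}
    - {"tx":0,"ty":0,"tz":1.25,"turn":0}
    - {"tx":0,"ty":0,"tz":1.3,"turn":0}

```text
time_s: 46.45
position: [665.9, -41.9, 120.6]
eef_rot: [[0.049, 0.999, 0.0], [0.999, -0.049, -0.0], [-0.0, 0.0, -1.0]]
contact_force: [-0.9, 0.7, 1.3]
gripper_width: 0.1
```

```bash
python3 -c "
from h import *
pic('side','f2',165,285,100,220,5)
print(sensors.sense()['position'],sensors.sense()['contact_force'])"
```

```text
[665.7829018  -41.97447274 120.43691989] [-0.02279457  0.58698082  1.2864177 ]
```

View pics/f2.png

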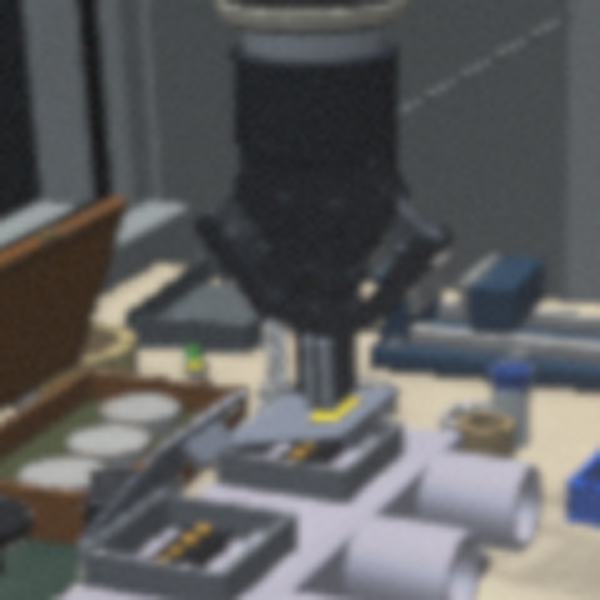

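Request:
apply_moves:
  deltas:
    - {"tx":0,"ty":-0.08,"tz":0,"turn":0}
    - {"tx":0,"ty":-0.1,"tz":0.08,"turn":0}
    - {"tx":0,"ty":-0.1,"tz":0.13,"turn":0}
    - {"tx":0,"ty":-0.1,"tz":0.17,"turn":0}
    - {"tx":0,"ty":-0.1,"tz":0.2,"turn":0}
    - {"tx":0,"ty":-0.1,"tz":0.2,"turn":0}

```text
time_s: 47.25
position: [660.7, -41.7, 110.6]
eef_rot: [[0.049, 0.999, -0.0], [0.999, -0.049, -0.0], [-0.0, -0.0, -1.0]]
contact_force: [-0.4, -0.2, 0.2]
gripper_width: -0.0
```

```bash
python3 -c "
from h import *
pic('side','f3',165,285,100,220,5)
print(sensors.sense()['position'],sensors.sense()['contact_force'])"
```

```text
[660.8023746  -41.75222808 110.71770164] [-0.2146067   0.41006926  0.66507823]
```

View pics/f3.png

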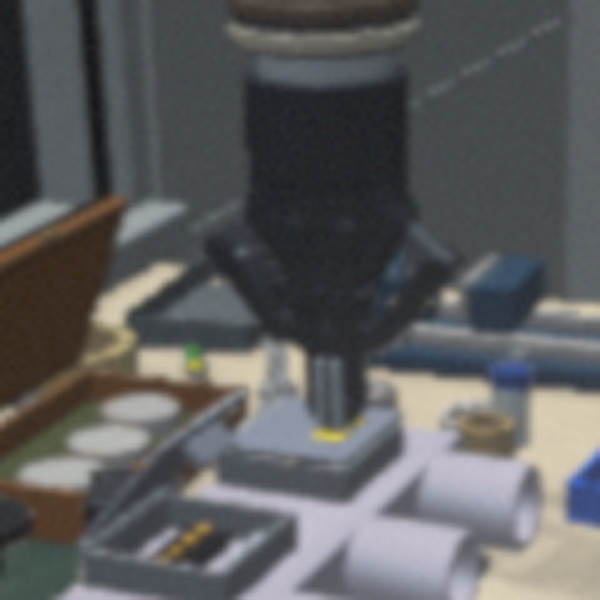

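Request:
apply_moves:
  deltas:
    - {"tx":0,"ty":0,"tz":0.02,"turn":0}
    - {"tx":0,"ty":0,"tz":0.04,"turn":0}
    - {"tx":0,"ty":0,"tz":0.05,"turn":0}

```text
time_s: 47.68
position: [660.9, -41.7, 108.9]
eef_rot: [[0.049, 0.999, 0.0], [0.999, -0.049, -0.0], [-0.0, 0.0, -1.0]]
contact_force: [-2.2, 1.2, 6.8]
gripper_width: -0.2
```

Request:
apply_moves:
  deltas:
    - {"tx":0,"ty":0,"tz":-0.3,"turn":0}
    - {"tx":0,"ty":0,"tz":-1.0,"turn":0}
    - {"tx":0.4,"ty":0,"tz":-1.6,"turn":0}
    - {"tx":1.2,"ty":0.04,"tz":-1.6,"turn":0}
    - {"tx":2.0,"ty":0.07,"tz":-1.6,"turn":0}
    - {"tx":2.4,"ty":0.08,"tz":-1.5,"turn":0}
    - {"tx":2.4,"ty":0.08,"tz":-1.5,"turn":0}

```text
time_s: 48.55
position: [670.3, 79.2, 182.9]
eef_rot: [[0.046, 0.999, -0.001], [0.999, -0.046, 0.0], [0.0, -0.001, -1.0]]
contact_force: [-0.0, -1.1, -0.8]
gripper_width: 0.2
```

```bash
python3 -c "
from h import *
pic('side','f4',165,285,100,220,5)
print(sensors.sense()['position'],sensors.sense()['contact_force'])"
```

```text
[670.53983709  77.0077101  182.91395557] [0.47825054 0.07395097 0.28146839]
```

View pics/f4.png

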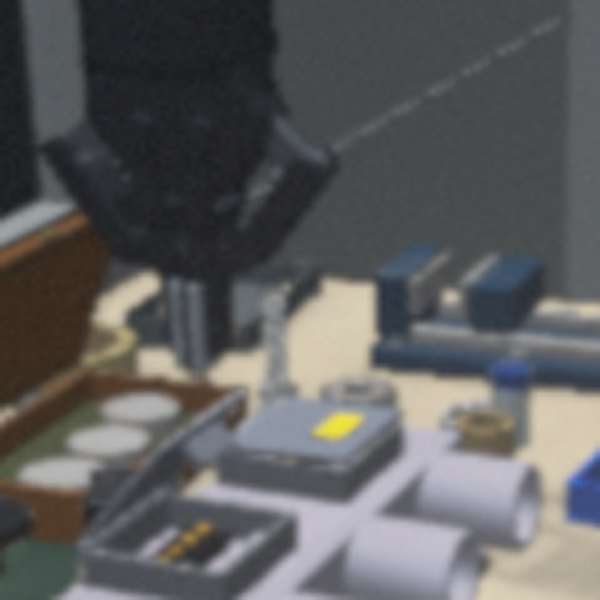

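```bash
python3 -c "
from h import *
c=[]
for n,(x0,x1,y0,y1) in dict(side=(215,260,170,200),top=(255,300,140,165)).items():
  h=cv2.cvtColor(cam(n)['pixels'],cv2.COLOR_RGB2HSV)[y0:y1,x0:x1]
  m=cv2.inRange(h,(22,130,90),(35,255,255));k,l,s,ce=cv2.connectedComponentsWithStats(m)
  i=1+s[1:,4].argmax();c.append(ce[i]+[x0,y0]);print(n,s[i],c[-1])
print(tri(*c))
o=np.array([624.4,19.9]);ex=np.array([.9988,-.049]);ey=np.array([.049,.9988])
for b,z in ((40,110),(40.5,115.8)): print(proj('side',np.r_[o+b*ex-60*ey,z]))
pic('side','f5',200,250,175,205,15)"
```

```text
side [14 13  7  4 20] [232.45 184.6 ]
top [11 17  9  4 32] [269.84375 158.6875 ]
(array([660.62317399, -41.37624943, 111.65941458]), np.float64(0.8298488228795975))
[232.09905787 185.09052295]
[231.83226237 182.84849668]
```

View pics/f5.png

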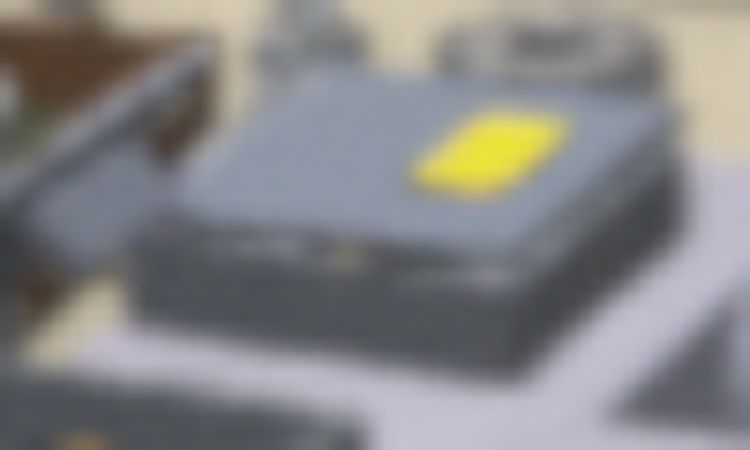

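Request:
apply_moves:
  deltas:
    - {"tx":0,"ty":0,"tz":0.3,"turn":0}
    - {"tx":0,"ty":0,"tz":0.6,"turn":0}
    - {"tx":0,"ty":0,"tz":0.8,"turn":0}
    - {"tx":0,"ty":0,"tz":1.0,"turn":0}
    - {"tx":0,"ty":-0.05,"tz":1.15,"turn":0}
    - {"tx":0,"ty":-0.1,"tz":1.25,"turn":0}
    - {"tx":0,"ty":-0.1,"tz":1.3,"turn":0}
    - {"tx":0,"ty":-0.1,"tz":1.35,"turn":0}
    - {"tx":0,"ty":-0.1,"tz":1.4,"turn":0}
    - {"tx":0,"ty":-0.1,"tz":1.45,"turn":0}
    - {"tx":0,"ty":-0.1,"tz":1.45,"turn":0}

```text
time_s: 50.08
position: [665.8, 78.2, 110.9]
eef_rot: [[0.049, 0.999, 0.0], [0.999, -0.049, 0.0], [0.0, 0.0, -1.0]]
contact_force: [0.4, -0.3, -0.0]
gripper_width: 0.1
```

Request:
apply_moves:
  deltas:
    - {"tx":0,"ty":0,"tz":0.02,"turn":0}
    - {"tx":0,"ty":0,"tz":0.04,"turn":0}
    - {"tx":0,"ty":0,"tz":0.06,"turn":0}
    - {"tx":0,"ty":0,"tz":0.06,"turn":0}

```text
time_s: 50.58
position: [665.9, 78.3, 108.5]
eef_rot: [[0.049, 0.999, 0.0], [0.999, -0.049, -0.0], [-0.0, 0.0, -1.0]]
contact_force: [-2.5, -0.8, 9.3]
gripper_width: 0.2
```

```bash
python3 -c "
from h import *
pic('side','g1',165,285,120,220,5)
print(sensors.sense()['position'],sensors.sense()['contact_force'])"
```

```text
[665.83311777  78.27545665 108.52437315] [-2.43831751 -0.59842635  9.23689878]
```

View pics/g1.png

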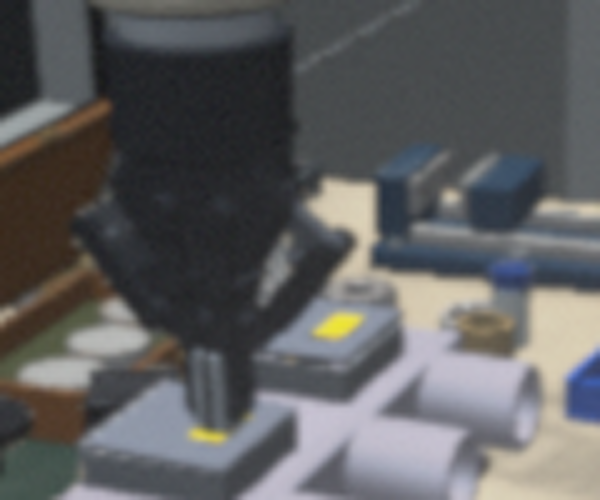

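Request:
apply_moves:
  deltas:
    - {"tx":0,"ty":0,"tz":-0.3,"turn":0}
    - {"tx":0,"ty":0,"tz":-1.0,"turn":0}
    - {"tx":0,"ty":-0.3,"tz":-1.8,"turn":0}
    - {"tx":0,"ty":-1.2,"tz":-2.2,"turn":0}
    - {"tx":0,"ty":-2.2,"tz":-2.4,"turn":0}
    - {"tx":0,"ty":-3.2,"tz":-2.4,"turn":0}
    - {"tx":0,"ty":-4.2,"tz":-2.4,"turn":0}
    - {"tx":0,"ty":-4.2,"tz":-2.4,"turn":0}

```text
time_s: 51.62
position: [452.8, 88.6, 228.4]
eef_rot: [[0.047, 0.999, -0.001], [0.999, -0.047, -0.001], [-0.001, -0.0, -1.0]]
contact_force: [1.1, -1.0, -0.6]
gripper_width: -0.2
```

```bash
python3 -c "
from h import *
o=np.array([624.4,19.9]);ex=np.array([.9988,-.049]);ey=np.array([.049,.9988])
C={}
for n,(x0,x1,y0,y1) in dict(side=(190,260,170,225),top=(215,300,140,170)).items():
  h=cv2.cvtColor(cam(n)['pixels'],cv2.COLOR_RGB2HSV)[y0:y1,x0:x1]
  m=cv2.inRange(h,(22,130,90),(35,255,255));k,l,s,ce=cv2.connectedComponentsWithStats(m)
  C[n]=[ce[i]+[x0,y0] for i in np.argsort(-s[1:,4])[:2]+1];print(n,C[n])
for a in C['side']:
  for b in C['top']:
    P,e=tri(a,b)
    if e<8: print(P,e)
pic('side','g2',170,250,165,220,9);pic('top','g2t',190,410,130,300,3)"
```

```text
side [array([208.45714286, 203.68571429]), array([232.45, 184.6 ])]
top [array([269.84375, 158.6875 ]), array([229.1, 156.4])]
[667.41242627  77.66152584 110.78932785] 0.45456621750170256
[660.62317399 -41.37624943 111.65941458] 0.8298488228795975
```

View pics/g2.png

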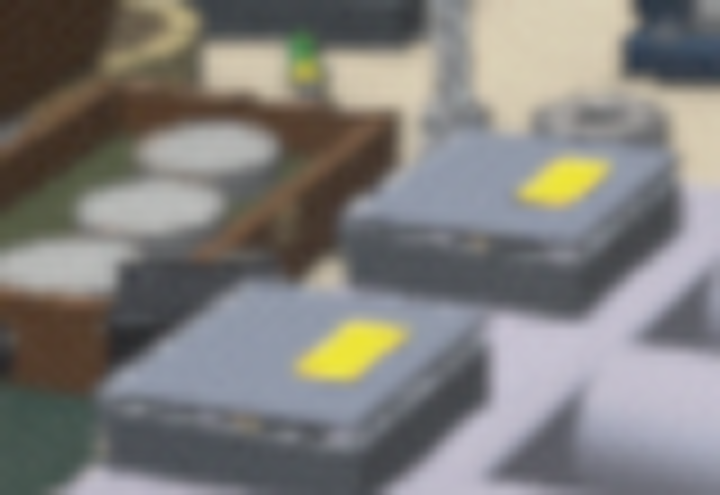

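View pics/g2t.png

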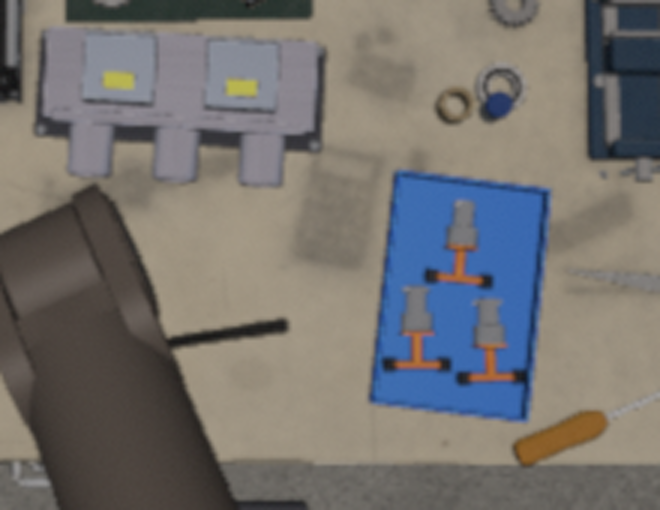

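```bash
python3 -c "
from plant import close_job
print(close_job())"
```

```text
the job is handed in; nothing more can be done
None
```

The job is handed in at about 52 s of the 210 s allowed. All three orange plugs are unscrewed and in the blue tray, and both covers were pressed shut after that.

- **Plugs:** I turned each plug anticlockwise by its knobs in two grips, then drew it straight out. The last top picture shows all three lying flat in the tray. The left plug rolled about 45° in the grip on the way to the tray, possibly the expected grip slackening. I lowered it until its knob rested on the tray floor and it rolled level before I let go.
- **Covers:** I pressed the right cover with about 7 N and the left with about 9 N. After I withdrew the arm, both stayed down.
- **Last checks:**
    - The pads measured 110.8 mm (left) and 111.7 mm (right) above the bench, against 110 mm when shut. The right reading sits just under the limit of about 112 mm for a held cover. It is within camera error, and both covers show the same thin gap.
    - The arm was clear of everything at hand-in.
    - The white look-alike, calculator and marker were never touched. The marker showed in place in the last top picture. I did not check the other two in that picture; the look-alike was last seen in place before I pressed the covers.
    - No check failed.

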